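Pile angle brackets head to tail on the board

ROBOT

A 6-joint arm with a two-finger parallel gripper is mounted at the origin on the work surface. World frame = base frame: x ahead of the robot, y to its left, z up, the work surface at z = 0. Lengths are in m, angles in degrees, forces in N, time in s.
With the tool pointing down it reaches from about 0.3 to 0.875 m from the base axis. Payload 6.4 kg.
Tool frame: the origin (TCP) lies at the very end of the fingers, on their centre line; the grasp point (between the pads) lies 19 mm behind it; z points along the fingers, y is the direction in which the jaws open and shut (so a half turn about z gives the same grasp; the last joint's range is limited). The gripper opens to 85 mm and grips with 20 to 120 N. Pads are 22 mm wide; open, the fingers measure 114 mm over their backs; the gripper's body (76 mm by 85 mm) begins 54 mm behind the grasp point. The pads swing forward as they close: fully open they stand 13 mm farther back than shut.
Start: joints at [-83.325, 10.359, 92.074, -0, 77.567, -11.82], TCP at [0.182, -0.545, 0.231] pointing down, gripper open.
Joint ranges: [-171.53, 171.53], [-51.25, 118.39], [17.06, 147.69], [-65.23, 245.23], [0, 150.52], [-178.68, 178.68]. Speed limits (degrees/s): [147.25, 147.25, 172.46, 180, 180, 180].

INTERFACE

Orientations are given as [roll, pitch, yaw] about the fixed x, y, z axes, in that order (R = Rz(yaw) Ry(pitch) Rx(roll)).
In Python, from bench import bot, viewer, workorder gives the robot as it stands. The module is installed in compiled form; this text tells all that it offers.
- The arm moves only by the tool step_arm, never from a script. Its argument "moves" is a list of rows, each a list of 2 entries, a list of its own where there are three numbers: the shift along the tool's x, y, z each as a share of 20 cm, from -1 to 1, then the turn, a rotation vector about the tool's x, y, z each as a share of 360 degrees, from -1 to 1. A call has exactly 5 rows; each row is the pose to reach, as a shift and turn from the pose measured when the call began, along the tool's axes at that moment, turning the shorter way round; what a row does not reach only later rows make up. A row lasts 1/8 s, in which the tool goes at most 62.5 mm and 10.7 degrees, less where a joint would pass 70% of its speed; a pose out of reach is approached as far as the arm can. A call with a number of a shift or a turn outside -1 to 1 is refused whole. A call with a gripper value outside its range is refused whole. "gripper" is the finger opening in mm, from 0 to 85.4, set as the call begins (left out, the last holds). The fingers move at their own pace and stop on an object; "newtons" is the grip in N (left out, the last holds). Time passes only in rows, so rows that repeat a pose let the fingers close, or fill a call up. It gives the time, the measured TCP pose, the force and the opening at its end, in the units of the state.
- bot.observe(): the state, without advancing time (a new reading comes with each control period).
- viewer.get_image(name): name is "scene" or "top"; returns (picture, depth): 480x640x3 uint8, red, green, blue; 480x640 float32, m along the optical axis (not along the pixel's ray), 0 where there is no reading.
- viewer.camera_model(name): a dict with "intrinsics" (3x3 intrinsics, pixels), "extrinsics" (4x4, takes a point from camera to world coordinates). Camera axes: x right, y up, looking along -z (the intrinsics and any distortion apply to the point x, -y, -z); pixel columns grow to the right and rows downward; lengths in m; the calibration is good to about 2 mm. A picture is of the moment at which its call begins. camera_model takes no time and is no camera call.
- workorder.sign_off(): hands the job in, once; it reports no verdict.
The state is a dict: "clock": time; "joint_pos": joint angles; "joint_vel": joint speeds; "joint_torque": joint torques, N m; "tool_pos": TCP position; "ee_rot": TCP orientation; "wrist_force": force on the tool from outside, world axes, zero at the start; "wrist_torque": the same for the moment, N m; "width": finger opening in m.
Only numpy, scipy, OpenCV 4.12 (cv2) and the standard library are available. Lean on these libraries where they do the work, as an engineer would, in place of code of your own. Each camera call takes 0.05 s, during which the arm holds its last target.

TASK

Pile the three cast angle brackets on the plywood board for the paint booth: the one already on the board stays where it is at the bottom. First lay the bracket that stands on end down on its back on the bench, lip up, without letting it fall, and let go of it; then put the lying bracket on the bottom one, and last take up the one you laid down and put it on top. Every bracket lies flat with its lip up and its lip at the opposite end from the one below, sides flush, its plain end tucked close up to the lip of the one below (a gap of some 5 mm, a finger's width at most), so that the pile is steady; leave the other things on the bench alone.

Things in the scene. Friction and masses are not known exactly. Their poses are not given: they have to be found in the camera images.
- board: Fixed plywood board, 200 x 200 mm, 15 mm thick, lying on the bench; origin at the centre of its underside, z up.
- bottom: Loose bare cast-aluminium L-shaped angle bracket lying lip up on the board, at any angle: a plate 120 long, 48 wide, 22 thick, with a lip across one end, 30 long (along the plate), 48 wide, rising 20 above the plate (42 over all), in mm; 0.3 to 0.6 kg. Origin: centre of the plate's back (under) face.
- bottom_mid (a point): Middle of that bracket's plate, half-way through its thickness. x runs along the plate towards the lip, y across, z square to the plate on the lip's side (up, here). Plain end at x = -60 mm, lip's outer face at x = +60, inner face at x = +30; plate's faces at z = -11 and +11, lip's top at z = +31.
- lying: An equal bracket, lying loose on its back on the bench, lip up; it goes second. Origin: centre of the plate's back face. All brackets' centre of mass lies 8 mm from the middle of the plate towards the lip.
- lying_mid (a point): Middle of the lying bracket's plate, 11 mm above the bench, axes as at bottom_mid. In the pile, a bracket placed with a 4 mm gap has this point at x = -34, y = 0, z = +22 mm in the mid axes of the bracket below, with its x axis reversed.
- standing: An equal bracket, standing loose on end on the bench: lip end down, plate upright, plain end 120 mm up, its lip's side roughly facing the robot; it goes on top. It tips easily on to its back, away from the robot, about its lower back edge. Origin: centre of the plate's back face.
- standing_mid (a point): Middle of the standing bracket's plate, 60 mm up while it stands and 11 mm up once on its back; axes as at bottom_mid (standing: x down, z level on the lip's side, roughly towards the robot). The edge it tips over is at x = +60, z = -11 mm.
- tape: Bystander: paper tape roll, 90 mm across, 24 high, flat on the bench; origin at its underside's centre.
- sander: Bystander: cork sanding block, 120 x 60 x 35 mm; origin at its underside's centre.
- wrench: Bystander: steel wrench, 180 mm long, lying flat.
- jar: Bystander: amber glass jar, 64 mm across, 75 high, upright; origin at its underside's centre.
- spray: Bystander: spray can, 60 mm across, 170 high, upright; origin at its underside's centre.
- driver: Bystander: screwdriver with black handle, 190 mm long, lying flat.
- hammer: Bystander: hammer, 260 mm long, lying flat.
Not all that is in view belongs to the job. What is shaped like the bottom but yellow is not meant.

How it is judged:
By the outcome, as a careful person would: the job done as asked, in the order asked, and still so for the second after the job is handed in, with the robot touching nothing.
It also fails if it takes over 72 s, if anything falls off the work surface, if the arm or the gripper's body presses on something with over 40 N, if the wrist force passes 120 N, or if a joint passes its speed limit or range.

## Working session

There is one attempt and no reset: what is moved stays moved. The work goes in short steps, Python scripts to look and compute and a tool call to move; the robot and the scene stay as the last step left them, time stands still between calls to the robot, and variables do not carry over. Pictures are saved under pics/ and viewed, and the job is handed in when it is done.

Besides the shell and the picture viewer there is one more tool, called after "Request:" in YAML: its name, and indented under it one key for each argument. step_arm: Moves the arm, as the interface text tells. Shift numbers are shares of 20 cm and turn numbers shares of 360 degrees, none past 1 either way. Its arguments: {"type":"object","properties":{"moves":{"type":"array","items":{"type":"array"}},"gripper":{"type":"number"},"newtons":{"type":"number"}},"required":["moves"]}

```bash
mkdir -p pics; ls; cat > h.py <<'E'
import numpy as np, cv2
from bench import bot, viewer, workorder
def grab(tag):
    out={}
    for n in ("scene","top"):
        p,d=viewer.get_image(n); cv2.imwrite(f"pics/{n}_{tag}.png",p[:,:,::-1]); np.savez(f"pics/{n}_{tag}.npz",p=p,d=d); out[n]=(p,d)
    return out
E
python3 - <<'E'
from h import *
o=grab("0")
for n in o:
    print(n,viewer.camera_model(n)); d=o[n][1]; print((d>0).mean())
s=bot.observe(); print(s)
E
```

```text
pics
scene {'intrinsics': array([[516.85473865,   0.        , 324.16407959],
       [  0.        , 516.85473865, 234.63650626],
       [  0.        ,   0.        ,   1.        ]]), 'extrinsics': array([[ 0.6406775 , -0.58740015,  0.49446274,  1.12297358],
       [ 0.76779815,  0.48654008, -0.416851  , -0.50597892],
       [ 0.0042824 ,  0.64671463,  0.76272003,  0.9883354 ],
       [ 0.        ,  0.        ,  0.        ,  1.        ]])}
0.99591796875
top {'intrinsics': array([[532.22831626,   0.        , 323.32834964],
       [  0.        , 532.22831626, 242.53641858],
       [  0.        ,   0.        ,   1.        ]]), 'extrinsics': array([[-0.02185483,  0.99518439, -0.09555313,  0.40387946],
       [-0.99975781, -0.02150752,  0.00466316,  0.01762137],
       [ 0.0025856 ,  0.0956319 ,  0.99541341,  1.60038083],
       [ 0.        ,  0.        ,  0.        ,  1.        ]])}
0.9958203125
{'clock': 0.1, 'joint_pos': array([-8.33268095e+01,  1.03971984e+01,  9.21264541e+01, -2.36885380e-04,
        7.75674326e+01, -1.18234309e+01]), 'joint_vel': array([-0.02378859, -0.14216696, -0.0926647 ,  0.01423667,  0.00232625,
       -0.03061194]), 'joint_torque': array([ 5.52476013e-04, -4.45877123e+01, -3.52239347e+01, -3.32311465e-04,
        4.14930400e-03,  4.85175838e-05]), 'tool_pos': array([ 0.18234255, -0.5447953 ,  0.2304741 ]), 'ee_rot': array([-1.79910800e+02, -1.84366592e-02,  1.84966582e+01]), 'wrist_force': array([0.00840681, 0.14510622, 1.05849389]), 'wrist_torque': array([ 0.00589417,  0.00315927, -0.00971828]), 'width': 0.08548327053637009}
```

View pics/scene_0.png

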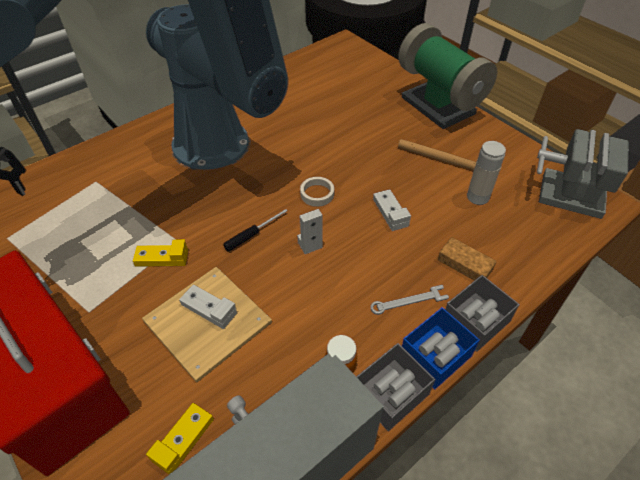

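View pics/top_0.png

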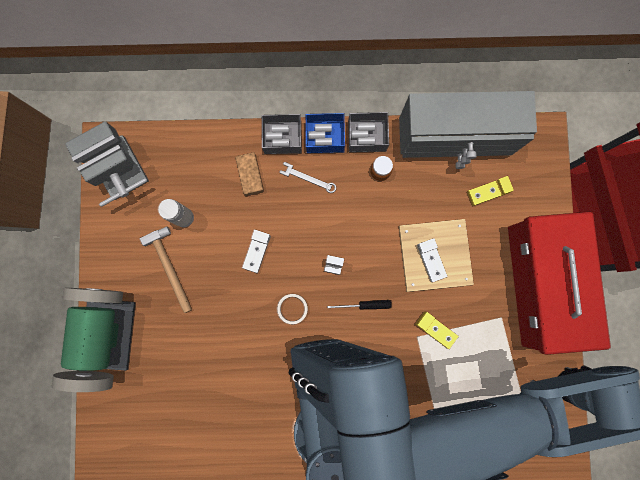

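```bash
python3 - <<'E'
import cv2,numpy as np
t=cv2.imread('pics/top_0.png'); s=cv2.imread('pics/scene_0.png')
def c(im,x,y,w,h): return cv2.resize(im[y:y+h,x:x+w],(390,290),interpolation=cv2.INTER_CUBIC)
a=np.vstack([np.hstack([c(t,390,215,86,64),c(t,215,220,86,64)]),np.hstack([c(t,292,233,86,64),c(s,270,195,86,64)])])
cv2.imwrite('pics/crop0.png',a)
E
```

```text
(no output)
```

View pics/crop0.png

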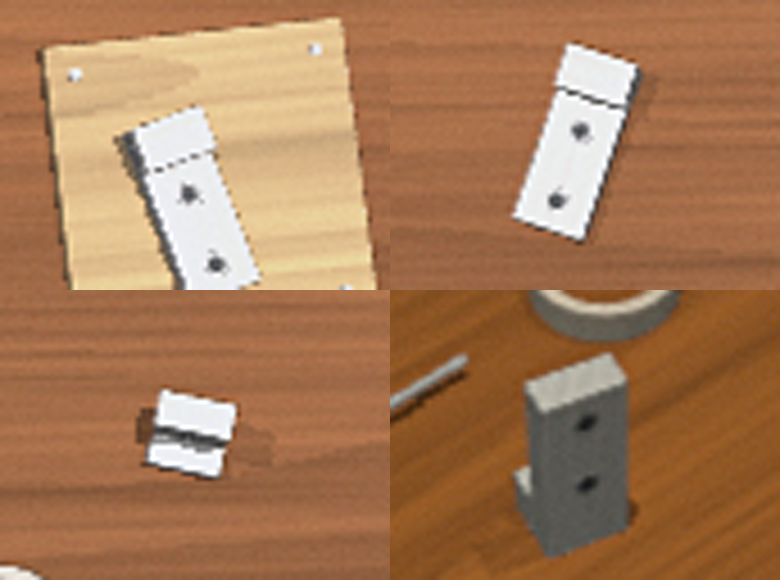

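```bash
cat >> h.py <<'E'
def model(n):
    m=viewer.camera_model(n); return np.array(m["intrinsics"]),np.array(m["extrinsics"])
def pts(n,d):
    K,E=model(n); v,u=np.mgrid[0:480,0:640]
    P=np.stack([(u-K[0,2])/K[0,0]*d,-(v-K[1,2])/K[1,1]*d,-d],-1)
    return P@E[:3,:3].T+E[:3,3]
def ray(n,u,v,z):
    K,E=model(n); u=np.asarray(u,float);v=np.asarray(v,float)
    r=np.stack([(u-K[0,2])/K[0,0],-(v-K[1,2])/K[1,1],-np.ones_like(u)],-1)@E[:3,:3].T
    t=(z-E[2,3])/r[...,2]
    return E[:3,3]+r*t[...,None]
def proj(n,P):
    K,E=model(n); c=(np.asarray(P)-E[:3,3])@E[:3,:3]
    return np.stack([K[0,2]+K[0,0]*c[...,0]/-c[...,2],K[1,2]-K[1,1]*c[...,1]/-c[...,2]],-1)
def meas(tag,box,zp,thr=None,n="top"):
    """white mask in box, plate-top plane zp; returns lip, plate info"""
    q=np.load(f"pics/{n}_{tag}.npz"); p,d=q["p"],q["d"]; W=pts(n,d)
    x0,y0,x1,y1=box; m=np.zeros((480,640),bool); 
    s=p.astype(int); mm=(s.min(-1)>120)&(s.max(-1)-s.min(-1)<30); m[y0:y1,x0:x1]=mm[y0:y1,x0:x1]
    k,l,st,_=cv2.connectedComponentsWithStats(m.astype(np.uint8)); 
    v,u=np.nonzero(m); return u,v,W[v,u]
E
python3 - <<'E'
from h import *
for nm,box in (("bottom",(405,230,455,290)),("lying",(235,220,280,280)),("stand",(315,245,355,285))):
    u,v,W=meas("0",box,0)
    z=W[:,2]; print(nm,len(u),np.histogram(z*1000,bins=np.arange(-10,150,8)))
    if nm!="stand":
        zt=0.022+(0.015 if nm=="bottom" else 0)
        for a,lo,hi in (("plate",zt-.008,zt+.01),("lip",zt+.01,zt+.03)):
            k=(z>lo)&(z<hi); h=zt if a=="plate" else zt+.02
            X=ray("top",u[k],v[k],h); r=cv2.minAreaRect((X[:,:2]*1000).astype(np.float32)); print(a,k.sum(),z[k].mean(),r)
    else:
        for lo,hi,h in ((.1,.14,.12),(.02,.05,.03)):
            k=(z>lo)&(z<hi); X=ray("top",u[k],v[k],h); print(k.sum(),z[k].mean(),cv2.minAreaRect((X[:,:2]*1000).astype(np.float32)))
q=np.load("pics/top_0.npz");W=pts("top",q["d"]); print(W[290:292,300,:],W[270,460],W[270,410])
E
```

```text
bottom 671 (array([  0,   0,   4,   7,  25, 244, 218,  31, 123,  18,   0,   0,   0,
         0,   0,   0,   0,   0,   0]), array([-10,  -2,   6,  14,  22,  30,  38,  46,  54,  62,  70,  78,  86,
        94, 102, 110, 118, 126, 134, 142]))
plate 472 0.03749790189658545 ((492.9952087402344, -308.9005126953125), (114.03223419189453, 48.44165802001953), 18.924880981445312)
lip 170 0.05738412917943092 ((503.8334655761719, -302.48370361328125), (99.60203552246094, 48.52434158325195), 14.48024845123291)
lying 630 (array([  0,   0,   7, 216, 234,  26, 124,  18,   0,   0,   0,   0,   0,
         0,   0,   0,   0,   0,   0]), array([-10,  -2,   6,  14,  22,  30,  38,  46,  54,  62,  70,  78,  86,
        94, 102, 110, 118, 126, 134, 142]))
plate 456 0.022351690064740234 ((520.6964111328125, 216.6703643798828), (47.10490417480469, 90.45128631591797), 70.92308044433594)
lip 162 0.041848748299905834 ((573.0203247070312, 197.63363647460938), (46.729949951171875, 36.39993667602539), 70.92937469482422)
stand 235 (array([ 2,  1,  0,  0, 41, 57,  0,  0,  0,  0,  0,  0,  0,  0,  0, 34, 93,
        4,  0]), array([-10,  -2,   6,  14,  22,  30,  38,  46,  54,  62,  70,  78,  86,
        94, 102, 110, 118, 126, 134, 142]))
131 0.11995215526227725 ((496.34234619140625, -19.88633918762207), (47.511173248291016, 21.347354888916016), 77.42022705078125)
98 0.030228419102768044 ((475.21954345703125, -15.566217422485352), (46.85451889038086, 18.52489471435547), 77.26232147216797)
[[0.41621123 0.08288389 0.00510319]
 [0.41325096 0.08302205 0.00301146]] [ 0.46487811 -0.39382095  0.02012747] [ 0.46813487 -0.2453997   0.01946684]
```

```bash
cat >> h.py <<'E'
def wmask(p,big=6):
    p=cv2.resize(p,None,fx=big,fy=big,interpolation=cv2.INTER_CUBIC) 
    s=p.astype(int); return ((s.min(-1)>150)&(s.max(-1)-s.min(-1)<45)), big
def fitbr(tag,guess,lipdir,zb,n="top"):
    """guess mid xy, lip direction deg, zb underside height. returns mid xy, yaw"""
    p=np.load(f"pics/{n}_{tag}.npz")["p"]; m,b=wmask(p)
    v,u=np.nonzero(m); u=(u+.5)/b-.5; v=(v+.5)/b-.5
    g=proj(n,[guess[0],guess[1],zb+.022]); k=np.hypot(u-g[0],v-g[1])<45; u,v=u[k],v[k]
    X=ray(n,u,v,zb+.022)[:,:2]; Y=ray(n,u,v,zb+.042)[:,:2]
    c=np.array(guess,float); a=np.radians(lipdir)
    # pixel area on plane (m2)
    def area(h):
        q=ray(n,np.array([g[0],g[0]+1,g[0]]),np.array([g[1],g[1],g[1]+1]),h)[:,:2]; return abs(np.linalg.det([q[1]-q[0],q[2]-q[0]]))/b/b
    for it in range(12):
        ex=np.array([np.cos(a),np.sin(a)]); ey=np.array([-ex[1],ex[0]])
        s=(X-c)@ex; t=(X-c)@ey
        k=(np.abs(t)<.034)&(s>-.052)&(s<.022)
        # centre line by binned means
        bins=np.arange(-.052,.0221,.004); xs=[];ts=[];ws=[]
        for lo in bins[:-1]:
            j=k&(s>=lo)&(s<lo+.004); tt=t[j]
            xs.append(lo+.002); ts.append((np.percentile(tt,1)+np.percentile(tt,99))/2); ws.append(np.ptp(tt))
        f=np.polyfit(xs,ts,1); a+=np.arctan(f[0])
        w=np.median(ws)
        k2=(np.abs(t)<.016)&(s<0)&(s>-.09); plain=k2.sum()*area(zb+.022)/.032   # length plain end to mid
        sl=(Y-c)@ex; tl=(Y-c)@ey
        k3=(np.abs(tl)<.016)&(sl>.040)&(sl<.09); lip=.040+k3.sum()*area(zb+.042)/.032
        shift=((lip-.060)+(.060-plain))/2
        c=c+ex*shift*0.8+ey*f[1]
    return c,np.degrees(a),w,plain,lip
E
python3 - <<'E'
from h import *
print(fitbr("0",(.5,-.305),18,.015))
print(fitbr("0",(.54,.21),-19,.0))
p=np.load("pics/top_0.npz")["p"]; m,b=wmask(p); v,u=np.nonzero(m); u=(u+.5)/b-.5; v=(v+.5)/b-.5
k=(u>315)&(u<355)&(v>245)&(v<285); u,v=u[k],v[k]
mm=np.zeros((480*b,640*b),np.uint8); mm[((v+.5)*b).astype(int),((u+.5)*b).astype(int)]=1
n,l,st,ce=cv2.connectedComponentsWithStats(mm)
for i in range(1,n):
    if st[i,4]<500: continue
    vv,uu=np.nonzero(l==i); uu=(uu+.5)/b-.5; vv=(vv+.5)/b-.5
    for h in (.12,.03):
        X=ray("top",uu,vv,h)[:,:2]*1000; print(st[i],h,X.mean(0),cv2.minAreaRect(X.astype(np.float32)))
E
```

```text
(array([ 0.49631683, -0.30864707]), np.float64(18.854935289321418), np.float64(0.048537288543384106), np.float64(0.05889740824798982), np.float64(0.05889090068672788))
(array([0.5353456 , 0.21153562]), np.float64(-19.662367433061466), np.float64(0.04812647648864834), np.float64(0.058357360672501996), np.float64(0.058421888612677976))
[1957 1530  107   67 4736] 0.12 [496.16263945 -19.83051896] ((496.19635009765625, -19.856775283813477), (48.5931282043457, 22.734819412231445), 76.63287353515625)
[1957 1530  107   67 4736] 0.03 [501.77301074 -22.10741294] ((501.8086853027344, -22.1352596282959), (51.54735565185547, 24.11699104309082), 76.63284301757812)
[1947 1599  103   46 3056] 0.12 [469.846447   -13.63861495] ((469.8066101074219, -13.052762985229492), (46.523765563964844, 17.40256690979004), 81.02980041503906)
[1947 1599  103   46 3056] 0.03 [473.85692097 -15.53907109] ((473.8146057128906, -14.917594909667969), (49.35219955444336, 18.4605712890625), 81.02978515625)
```

```bash
cat >> h.py <<'E'
def corners(c,yaw,zb):
    a=np.radians(yaw); ex=np.array([np.cos(a),np.sin(a)]); ey=np.array([-ex[1],ex[0]]); c=np.asarray(c)
    f=lambda x,y,z:[*(c+ex*x+ey*y),zb+z]
    return [[f(-.06,-.024,.022),f(-.06,.024,.022),f(.03,.024,.022),f(.03,-.024,.022)],[f(.03,-.024,.042),f(.03,.024,.042),f(.06,.024,.042),f(.06,-.024,.042)],[f(-.06,-.024,0),f(-.06,.024,0),f(.06,.024,0),f(.06,-.024,0)]]
def overlay(tag,brs,boxes,out,extra=[]):
    tiles=[]
    for n,(x,y,w,h) in boxes:
        im=cv2.imread(f"pics/{n}_{tag}.png"); sc=390/w; q=cv2.resize(im[y:y+h,x:x+w],(390,290),interpolation=cv2.INTER_CUBIC)
        sy=290/h
        polys=[P for b in brs for P in corners(*b)]+extra
        for i,P in enumerate(polys):
            U=proj(n,P); U=np.stack([(U[:,0]+.5-x)*sc,(U[:,1]+.5-y)*sy],1)
            cv2.polylines(q,[np.round(U).astype(np.int32)],True,[(0,0,255),(0,255,0),(255,0,0)][i%3],1)
        tiles.append(q)
    if len(tiles)%2: tiles.append(tiles[-1]*0)
    cv2.imwrite(f"pics/{out}.png",np.vstack([np.hstack(tiles[i:i+2]) for i in range(0,len(tiles),2)]))
E
python3 - <<'E'
from h import *
a=np.radians(167.2); ez=np.array([np.cos(a),np.sin(a)]); ey=np.array([-ez[1],ez[0]]); c=np.array([.4962,-.0198])
f=lambda y,z,h:[*(c+ey*y+ez*z),h]
ex=[[f(-.024,-.011,.12),f(.024,-.011,.12),f(.024,.011,.12),f(-.024,.011,.12)],[f(-.024,.011,.03),f(.024,.011,.03),f(.024,.031,.03),f(-.024,.031,.03)],[f(-.024,-.011,0),f(.024,-.011,0),f(.024,.031,0),f(-.024,.031,0)]]
overlay("0",[((.4963,-.3086),18.85,.015),((.5353,.2115),-19.66,0)],[("top",(390,215,86,64)),("scene",(165,265,86,64)),("scene",(350,175,86,64)),("scene",(270,195,86,64))],"ov0",ex)
overlay("0",[((.5353,.2115),-19.66,0)],[("top",(215,220,86,64)),("top",(292,233,86,64))],"ov0b",ex)
E
```

```text
(no output)
```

View pics/ov0.png

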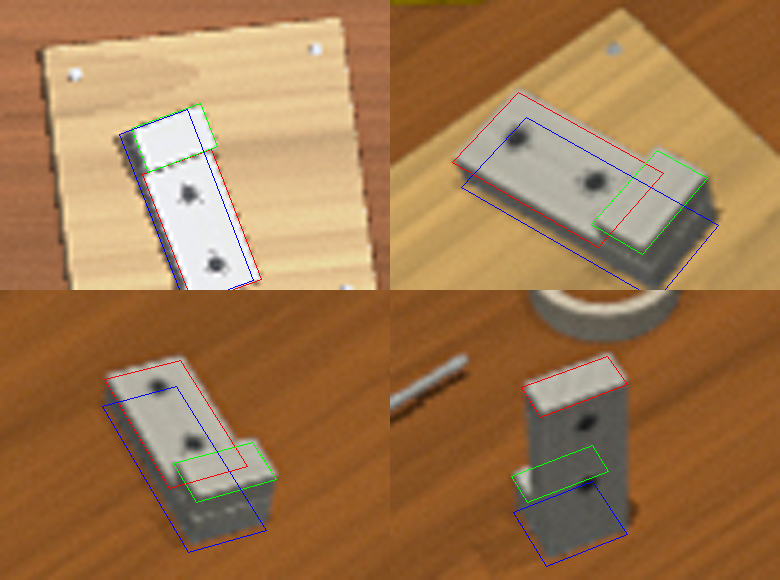

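View pics/ov0b.png

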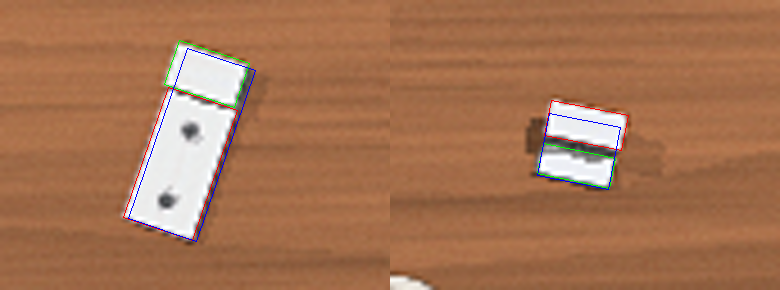

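```bash
cat >> h.py <<'E'
from scipy.spatial.transform import Rotation as Ro
def tool(yaw,tilt=0.):
    """tool x at heading yaw when down; tilt>0: tool points also toward heading yaw+180 (forward) ; R matrix. tilt = deg from vertical toward -x heading"""
    return Ro.from_euler("z",yaw,degrees=True)*Ro.from_euler("x",180,degrees=True)*Ro.from_euler("y",tilt,degrees=True)
def state():
    s=bot.observe(); return s,np.array(s["tool_pos"]),Ro.from_euler("xyz",s["ee_rot"],degrees=True)
def plan(p,R,fr=(1,)):
    s,p0,R0=state()
    for f in fr:
        d=R0.inv().apply(np.asarray(p)-p0)*f/.2; r=(R0.inv()*R).as_rotvec(degrees=True)*f/360
        print("f",f,"shift",np.round(d,3).tolist(),"turn",np.round(r,4).tolist(), "|rot|",round(np.linalg.norm(r)*360,1))
def show():
    s,p,R=state(); print("t",round(s["clock"],2),"p",np.round(p,4),"rpy",np.round(s["ee_rot"],2),"j",np.round(s["joint_pos"],1),"F",np.round(s["wrist_force"],1),"T",np.round(s["wrist_torque"],2),"w",round(s["width"]*1000,1))
E
python3 - <<'E'
from h import *
for t in (0,-60,60): print(t,tool(167.2,t).as_matrix().round(2).tolist())
plan((.33,-.35,.33),tool(95))
E
```

```text
0 [[-0.98, 0.22, 0.0], [0.22, 0.98, 0.0], [0.0, 0.0, -1.0]]
-60 [[-0.49, 0.22, 0.84], [0.11, 0.98, -0.19], [-0.87, 0.0, -0.5]]
60 [[-0.49, 0.22, -0.84], [0.11, 0.98, 0.19], [0.87, 0.0, -0.5]]
f 1 shift [1.009, -0.69, -0.496] turn [-0.0002, -0.0002, -0.2125] |rot| 76.5
```

Request:
step_arm:
  moves:
    - [[0.3,-0.2,-0.2],[0,0,-0.03]]
    - [[0.6,-0.4,-0.3],[0,0,-0.06]]
    - [[0.8,-0.55,-0.4],[0,0,-0.09]]
    - [[0.95,-0.65,-0.45],[0,0,-0.12]]
    - [[1,-0.69,-0.5],[0,0,-0.148]]

```text
clock: 0.72
tool_pos: [0.33, -0.348, 0.3318]
ee_rot: [180.0, -0.1, 72.3]
wrist_force: [-0.1, -0.0, -0.6]
width: 0.0855
```

```bash
python3 - <<'E'
from h import *
show(); plan((.46,-.1,.3),tool(150,-15))
E
```

```text
t 0.72 p [ 0.33   -0.348   0.3318] rpy [ 1.7996e+02 -7.0000e-02  7.2340e+01] j [-60.8  -6.2  97.6   0.1  88.6 -43.1] F [-0.1 -0.  -0.6] T [-0.05 -0.03 -0.  ] w 85.5
f 1 shift [1.379, 0.243, 0.161] turn [-0.028, -0.0352, -0.2144] |rot| 78.9
```

Request:
step_arm:
  moves:
    - [[0.25,0.05,0.03],[-0.004,-0.005,-0.03]]
    - [[0.5,0.1,0.06],[-0.008,-0.01,-0.06]]
    - [[0.7,0.14,0.09],[-0.012,-0.015,-0.09]]
    - [[0.85,0.17,0.12],[-0.016,-0.02,-0.12]]
    - [[1,0.2,0.14],[-0.02,-0.025,-0.145]]

```text
clock: 1.35
tool_pos: [0.4291, -0.1682, 0.3035]
ee_rot: [177.5, 10.8, 124.5]
wrist_force: [-0.4, 0.2, -0.4]
width: 0.0853
```

```bash
python3 - <<'E'
from h import *
show(); plan((.46,-.02,.28),tool(167.2,-35))
E
```

```text
t 1.35 p [ 0.4291 -0.1682  0.3035] rpy [177.51  10.82 124.54] j [-35.2 -16.1 109.7  -1.4  75.3 -69.8] F [-0.4  0.2 -0.4] T [0.08 0.06 0.01] w 85.3
f 1 shift [0.535, 0.546, 0.041] turn [-0.0399, -0.0616, -0.1112] |rot| 48.0
```

```bash
cat > kin.py <<'E'
import numpy as np
from scipy.spatial.transform import Rotation as Ro
from scipy.optimize import least_squares
D=[([-83.325,10.359,92.074,0,77.567,-11.82],[.182343,-.544795,.230474],[-179.91,-.018,18.497]),
([-60.8,-6.2,97.6,.1,88.6,-43.1],[.33,-.348,.3318],[179.96,-.07,72.34]),
([-35.2,-16.1,109.7,-1.4,75.3,-69.8],[.4291,-.1682,.3035],[177.51,10.82,124.54])]
def wristfk(q,P):
    a1,h,a2,a3,d=P; s=np.radians
    v=np.array([a1+a2*np.sin(s(q[1]))+a3*np.sin(s(q[1]+q[2])),d,h+a2*np.cos(s(q[1]))+a3*np.cos(s(q[1]+q[2]))])
    return Ro.from_euler('z',q[0],degrees=True).apply(v)
def orient(q,sg=1):
    return Ro.from_euler('ZYZYZ',[q[0],q[1]+q[2],sg*q[3],q[4],q[5]],degrees=True)
if __name__=="__main__":
    for q,p,r in D: print((orient(q).inv()*Ro.from_euler('xyz',r,degrees=True)).as_rotvec(degrees=True).round(2),(orient(q,-1).inv()*Ro.from_euler('xyz',r,degrees=True)).as_rotvec(degrees=True).round(2))
    f=lambda P:np.concatenate([wristfk(q,P[:5])+P[5]*Ro.from_euler('xyz',r,degrees=True).as_matrix()[:,2]-p for q,p,r in D]+[1e-3*(P-[0,.4,.4,.4,.118,.25])])
    s=least_squares(f,[0,.4,.4,.4,.118,.25]); print(s.x.round(4),np.abs(s.fun).max())
E
python3 kin.py
```

```text
Traceback (most recent call last):
  File "kin.py", line 14, in <module>
    for q,p,r in D: print((orient(q).inv()*Ro.from_euler('xyz',r,degrees=True)).as_rotvec(degrees=True).round(2),(orient(q,-1).inv()*Ro.from_euler('xyz',r,degrees=True)).as_rotvec(degrees=True).round(2))
                           ~~~~~~^^^
  File "kin.py", line 12, in orient
    return Ro.from_euler('ZYZYZ',[q[0],q[1]+q[2],sg*q[3],q[4],q[5]],degrees=True)
           ~~~~~~~~~~~~~^^^^^^^^^^^^^^^^^^^^^^^^^^^^^^^^^^^^^^^^^^^^^^^^^^^^^^^^^
  File "scipy/spatial/transform/_rotation.pyx", line 1413, in scipy.spatial.transform._rotation.Rotation.from_euler
ValueError: Expected axis specification to be a non-empty string of upto 3 characters, got ZYZYZ
```

```bash
sed -i "s/return Ro.from_euler('ZYZYZ'.*/return Ro.from_euler('ZYZ',[q[0],q[1]+q[2],sg*q[3]],degrees=True)*Ro.from_euler('YZ',[q[4],q[5]],degrees=True)/" kin.py; python3 kin.py
```

```text
[6.e-02 8.e-02 9.e+01] [6.e-02 8.e-02 9.e+01]
[2.000e-02 2.000e-02 8.996e+01] [-2.000e-01  3.000e-02  8.996e+01]
[-1.000e-02  1.100e-01  9.004e+01] [ 2.72  1.36 89.32]
[-0.0026  0.2186  0.3821  0.5087  0.1173  0.2546] 0.0009153576732814361
```

```bash
cat >> kin.py <<'E'
PP=[-.0026,.2186,.3821,.5087,.1173]; LL=.2546
lo=np.array([-171.53,-51.25,17.06,-65.23,0,-178.68]);hi=np.array([171.53,118.39,147.69,245.23,150.52,178.68])
def ik(p,R,q0):
    def f(q):
        e=wristfk(q,PP)+LL*R.as_matrix()[:,2]-p
        o=((orient(q)*Ro.from_euler('z',90,degrees=True)).inv()*R).as_rotvec()
        return np.concatenate([e*5,o])
    s=least_squares(f,np.clip(q0,lo+.1,hi-.1),bounds=(lo,hi)); return s.x,np.abs(s.fun).max()
E
python3 - <<'E'
from kin import *
from h import tool
q0=np.array([-20,-16,110,-1,70,-80.])
ez=np.array([np.cos(np.radians(167.2)),np.sin(np.radians(167.2))])
for th in (-65,-60,-50,-45,-35):
    # TCP in bracket frame: x=-.0107 z=-.004
    p=np.array([.5001,-.0207,.0707])
    for z in (.2,.13,.0707):
        p[2]=z; print(th,z,*[ (q.round(0).tolist(),round(e,4)) for q,e in (ik(p,tool(167.2,th),q0),ik(p,tool(167.2,th),q0+[0,0,20,170,0,170]))])
    # laid: bracket mid at back edge + 60
    pl=np.array([.4962,-.0198])-ez*(.011+.060)+ez*(-.0107)
    q,e=ik(np.array([*pl,.010]),tool(167.2,th+90),q0); print("laid",q.round(0),round(e,4))
E
```

```text
-65 0.2 ([-18.0, -31.0, 148.0, 86.0, 5.0, -179.0], np.float64(0.0411)) ([-18.0, -29.0, 148.0, 125.0, 6.0, 143.0], np.float64(0.0331))
-65 0.13 ([-17.0, -21.0, 148.0, 87.0, 3.0, -179.0], np.float64(0.2074)) ([-17.0, -14.0, 148.0, 168.0, 19.0, 99.0], np.float64(0.1))
-65 0.0707 ([-16.0, -12.0, 148.0, -22.0, 0.0, -70.0], np.float64(0.3547)) ([-17.0, -1.0, 148.0, 172.0, 32.0, 95.0], np.float64(0.0881))
laid [-15.  40.  82.  -1.  83. -92.] 0.0
-60 0.2 ([-19.0, -31.0, 146.0, 48.0, 7.0, -141.0], np.float64(0.0)) ([-18.0, -29.0, 146.0, 89.0, 5.0, 179.0], np.float64(0.0499))
-60 0.13 ([-18.0, -22.0, 148.0, 86.0, 4.0, -179.0], np.float64(0.1085)) ([-18.0, -18.0, 148.0, 155.0, 10.0, 112.0], np.float64(0.042))
-60 0.0707 ([-17.0, -13.0, 148.0, 33.0, 0.0, -125.0], np.float64(0.2517)) ([-18.0, -6.0, 148.0, 169.0, 22.0, 98.0], np.float64(0.0514))
laid [-15.  43.  78.  -1.  88. -92.] 0.0
-50 0.2 ([-18.0, -28.0, 140.0, 13.0, 18.0, -105.0], np.float64(0.0)) ([-17.0, -23.0, 140.0, 88.0, 4.0, 179.0], np.float64(0.2244))
-50 0.13 ([-18.0, -20.0, 144.0, 33.0, 7.0, -126.0], np.float64(0.0)) ([-18.0, -18.0,
[... 388 characters left out ...]
, 14.0, -108.0], np.float64(0.0)) ([-17.0, -15.0, 141.0, 88.0, 4.0, 179.0], np.float64(0.1623))
-45 0.0707 ([-18.0, -10.0, 143.0, 53.0, 4.0, -147.0], np.float64(0.0)) ([-18.0, -10.0, 143.0, 88.0, 4.0, 179.0], np.float64(0.0303))
laid [-15.  54.  66.  -1. 105. -92.] 0.0
-35 0.2 ([-17.0, -22.0, 131.0, 4.0, 36.0, -97.0], np.float64(0.0)) ([-17.0, -15.0, 132.0, 88.0, 3.0, 179.0], np.float64(0.4911))
-35 0.13 ([-17.0, -16.0, 135.0, 6.0, 26.0, -99.0], np.float64(0.0)) ([-17.0, -10.0, 135.0, 88.0, 3.0, 179.0], np.float64(0.3425))
-35 0.0707 ([-17.0, -9.0, 137.0, 9.0, 17.0, -102.0], np.float64(0.0)) ([-17.0, -5.0, 137.0, 88.0, 3.0, 179.0], np.float64(0.2138))
laid [-15.  61.  58.  -2. 116. -92.] 0.0
```

```bash
python3 - <<'E'
from h import *
from kin import ik
q0=[-17,-20,135,5,30,-98]
for z in (.22,.18,.071): 
    q,e=ik(np.array([.4967,-.0199,z]),tool(167.2,-38),q0); print(z,q.round(1),e)
plan((.4967,-.0199,.20),tool(167.2,-38),(.35,.7,1))
E
```

```text
0.22 [-17.5 -25.  131.5   4.9  35.7 -97.7] 2.7059188223432784e-11
0.18 [-17.5 -22.3 134.4   5.7  30.1 -98.6] 4.718447854656915e-15
0.071 [ -17.5  -10.   139.5   12.9   13.  -106.2] 6.563360965827769e-12
f 0.35 shift [0.178, 0.238, 0.161] turn [-0.015, -0.0243, -0.0386] |rot| 17.3
f 0.7 shift [0.356, 0.476, 0.322] turn [-0.03, -0.0487, -0.0772] |rot| 34.6
f 1 shift [0.509, 0.68, 0.459] turn [-0.0429, -0.0695, -0.1103] |rot| 49.4
```

Request:
step_arm:
  moves:
    - [[0.1,0.14,0.09],[-0.009,-0.014,-0.022]]
    - [[0.2,0.27,0.18],[-0.017,-0.028,-0.044]]
    - [[0.31,0.41,0.28],[-0.026,-0.042,-0.066]]
    - [[0.41,0.54,0.37],[-0.034,-0.056,-0.088]]
    - [[0.509,0.68,0.459],[-0.043,-0.07,-0.11]]

```text
clock: 1.98
tool_pos: [0.4966, -0.0185, 0.1995]
ee_rot: [-179.9, 38.4, 167.4]
wrist_force: [-0.6, -0.2, -0.6]
width: 0.085
```

```bash
python3 - <<'E'
from h import *
show(); plan((.4967,-.0199,.125),tool(167.2,-38)); plan((.4967,-.0199,.071),tool(167.2,-38))
E
```

```text
t 1.98 p [ 0.4966 -0.0185  0.1995] rpy [-179.89   38.37  167.45] j [-18.  -22.2 133.9   6.5  30.2 -99.9] F [-0.6 -0.2 -0.6] T [0.14 0.25 0.05] w 85.0
f 1 shift [0.23, -0.006, 0.293] turn [0.0001, 0.001, 0.0005] |rot| 0.4
f 1 shift [0.397, -0.006, 0.505] turn [0.0001, 0.001, 0.0005] |rot| 0.4
```

Request:
step_arm:
  moves:
    - [[0.1,-0.002,0.13],[0,0.001,0]]
    - [[0.2,-0.004,0.26],[0,0.001,0]]
    - [[0.29,-0.006,0.37],[0,0.001,0]]
    - [[0.35,-0.006,0.45],[0,0.001,0]]
    - [[0.397,-0.006,0.505],[0,0.001,0]]

```text
clock: 2.6
tool_pos: [0.4959, -0.0198, 0.0696]
ee_rot: [-179.9, 37.9, 167.4]
wrist_force: [-0.2, -0.1, 0.6]
width: 0.0853
```

```bash
python3 - <<'E'
from h import *
show(); plan((.4967,-.0199,.071),tool(167.2,-38))
grab("1")
im=cv2.imread("pics/scene_1.png"); cv2.imwrite("pics/s1c.png",cv2.resize(im[140:290,220:400],(720,600),interpolation=cv2.INTER_CUBIC))
E
```

```text
t 2.6 p [ 0.4959 -0.0198  0.0696] rpy [-179.88   37.89  167.45] j [ -18.3   -1.7  137.8   29.1    7.  -123.4] F [-0.2 -0.1  0.6] T [ 0.11  0.3  -0.01] w 85.3
f 1 shift [-0.007, 0.0, -0.003] turn [0.0001, -0.0003, 0.0005] |rot| 0.2
```

View pics/s1c.png

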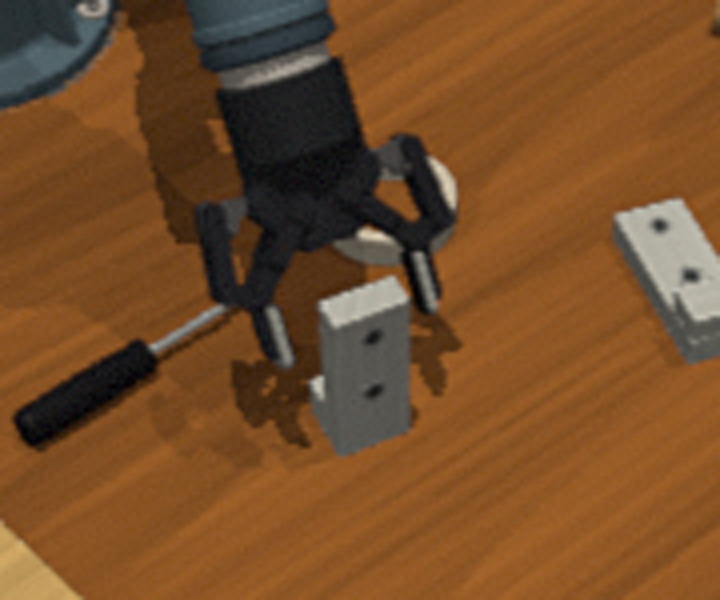

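Request:
step_arm:
  moves:
    - [[-0.004,0,0],[0,0,0]]
    - [[-0.007,0,-0.003],[0,0,0]]
    - [[-0.007,0,-0.003],[0,0,0]]
    - [[-0.007,0,-0.003],[0,0,0]]
    - [[-0.007,0,-0.003],[0,0,0]]
  gripper: 44
  newtons: 70

```text
clock: 3.32
tool_pos: [0.4968, -0.0198, 0.0714]
ee_rot: [-179.9, 37.9, 167.4]
wrist_force: [-0.2, 2.3, 6.5]
width: 0.0464
```

```bash
python3 - <<'E'
from h import *
show()
grab("2")
im=cv2.imread("pics/scene_2.png"); cv2.imwrite("pics/s2c.png",cv2.resize(im[140:290,220:400],(720,600),interpolation=cv2.INTER_CUBIC))
E
```

```text
t 3.33 p [ 0.4968 -0.0198  0.0714] rpy [-179.93   37.9   167.41] j [ -18.2   -1.9  137.7   27.8    7.3 -122.1] F [-0.2  2.3  6.5] T [ 0.23 -0.24  0.2 ] w 46.4
```

View pics/s2c.png

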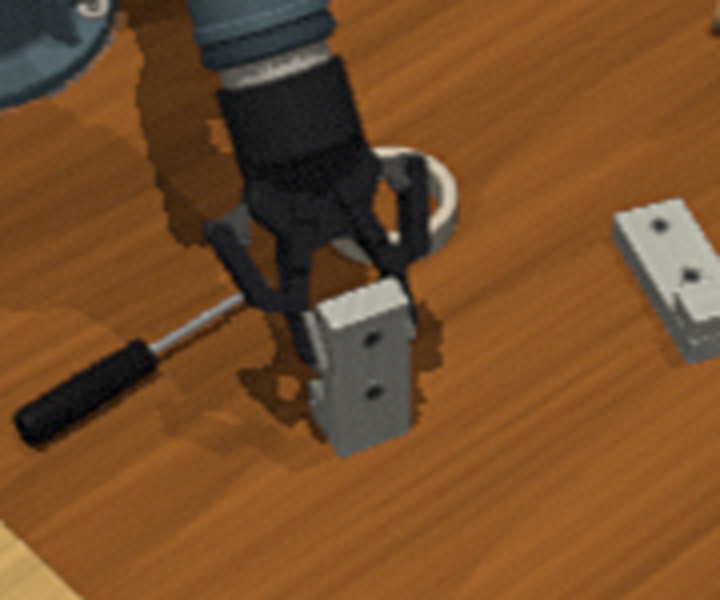

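Request:
step_arm:
  moves:
    - [[-0.015,0,-0.02],[0,0,0]]
    - [[-0.045,0,-0.058],[0,0,0]]
    - [[-0.08,0,-0.1],[0,0,0]]
    - [[-0.115,0,-0.145],[0,0,0]]
    - [[-0.139,0,-0.177],[0,0,0]]

```text
clock: 4.05
tool_pos: [0.496, -0.0194, 0.1158]
ee_rot: [-179.9, 37.8, 167.4]
wrist_force: [-0.1, 0.5, -4.0]
width: 0.0464
```

```bash
python3 - <<'E'
from h import *
show()
grab("3")
im=cv2.imread("pics/scene_3.png"); cv2.imwrite("pics/s3c.png",cv2.resize(im[120:270,220:400],(720,600),interpolation=cv2.INTER_CUBIC))
E
```

```text
t 4.05 p [ 0.496  -0.0194  0.1158] rpy [-179.94   37.77  167.41] j [ -18.2  -10.2  137.    12.5   15.9 -106.5] F [-0.1  0.5 -4. ] T [ 0.2   0.61 -0.05] w 46.4
```

View pics/s3c.png

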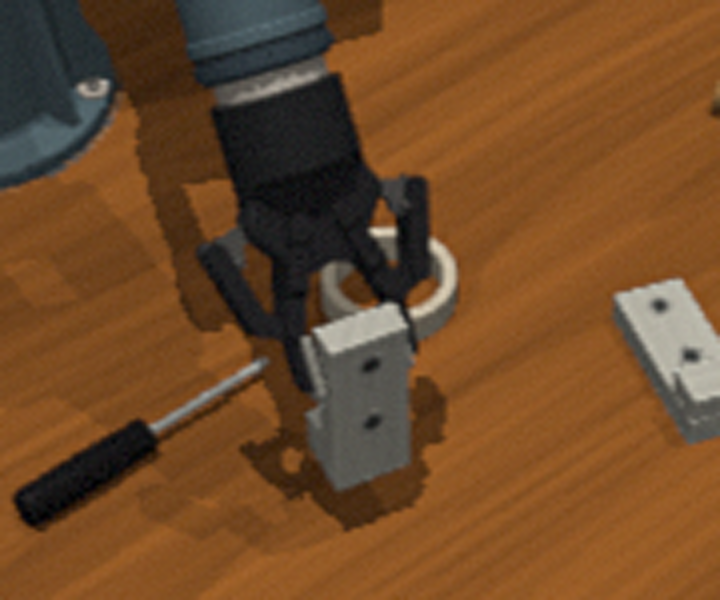

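```bash
python3 - <<'E'
from h import *
plan((.525,-.026,.135),tool(167.3,-8))
from kin import ik
for p,t in (((.525,-.026,.135),-8),((.553,-.032,.125),22),((.576,-.038,.06),52)): print(ik(np.array(p),tool(167.3,t),[-16,0,120,3,50,-95])[0].round(0))
E
```

```text
f 1 shift [-0.169, 0.0, 0.016] turn [-0.0001, 0.0831, 0.0002] |rot| 29.9
[-16.   3. 112.   1.  57. -94.]
[-15.  27.  86.  -1.  89. -92.]
[-15.  55.  61.  -2. 116. -92.]
```

Request:
step_arm:
  moves:
    - [[-0.02,0,0.002],[0,0.01,0]]
    - [[-0.06,0,0.005],[0,0.028,0]]
    - [[-0.1,0,0.01],[0,0.047,0]]
    - [[-0.137,0,0.013],[0,0.066,0]]
    - [[-0.169,0,0.016],[0,0.083,0]]

```text
clock: 4.78
tool_pos: [0.5253, -0.0259, 0.1348]
ee_rot: [-180.0, 7.8, 167.4]
wrist_force: [0.4, -0.8, -3.4]
width: 0.0463
```

```bash
python3 - <<'E'
from h import *
show(); plan((.553,-.032,.125),tool(167.3,22))
E
```

```text
t 4.78 p [ 0.5253 -0.0259  0.1348] rpy [-179.96    7.84  167.39] j [-16.    5.4 110.1   0.5  56.6 -93.7] F [ 0.4 -0.8 -3.4] T [ 0.03  0.08 -0.01] w 46.3
f 1 shift [-0.134, 0.001, 0.068] turn [-0.0001, 0.0829, 0.0002] |rot| 29.8
```

Request:
step_arm:
  moves:
    - [[-0.027,0,0.013],[0,0.0166,0]]
    - [[-0.054,0,0.027],[0,0.033,0]]
    - [[-0.08,0,0.04],[0,0.05,0]]
    - [[-0.107,0,0.054],[0,0.066,0]]
    - [[-0.134,0.001,0.068],[0,0.083,0]]

```text
clock: 5.4
tool_pos: [0.5536, -0.0319, 0.1239]
ee_rot: [180.0, -22.2, 167.4]
wrist_force: [0.1, 0.1, -3.7]
width: 0.0468
```

```bash
python3 - <<'E'
from h import *
show(); plan((.576,-.038,.07),tool(167.3,52))
E
```

```text
t 5.4 p [ 0.5536 -0.0319  0.1239] rpy [179.98 -22.19 167.4 ] j [-15.   30.   82.2  -0.9  90.  -92.3] F [ 0.1  0.1 -3.7] T [-0.07 -0.46 -0.  ] w 46.8
f 1 shift [-0.209, -0.005, 0.205] turn [-0.0001, 0.0828, 0.0002] |rot| 29.8
```

Request:
step_arm:
  moves:
    - [[-0.042,-0.001,0.041],[0,0.0166,0]]
    - [[-0.084,-0.002,0.082],[0,0.033,0]]
    - [[-0.125,-0.003,0.123],[0,0.05,0]]
    - [[-0.167,-0.004,0.164],[0,0.066,0]]
    - [[-0.209,-0.005,0.205],[0,0.083,0]]

```text
clock: 6.02
tool_pos: [0.5766, -0.038, 0.0681]
ee_rot: [179.9, -52.1, 167.5]
wrist_force: [0.9, -0.6, -2.8]
width: 0.0467
```

```bash
python3 - <<'E'
from h import *
show(); plan((.576,-.038,.018),tool(167.3,52))
grab("4")
im=cv2.imread("pics/scene_4.png"); a=cv2.resize(im[150:270,250:400],(400,320),interpolation=cv2.INTER_CUBIC)
im=cv2.imread("pics/top_4.png"); b=cv2.resize(im[180:300,270:420],(400,320),interpolation=cv2.INTER_CUBIC)
cv2.imwrite("pics/s4c.png",np.hstack([a,b]))
E
```

```text
t 6.03 p [ 0.5766 -0.038   0.0681] rpy [179.88 -52.14 167.5 ] j [-14.6  59.1  53.3  -1.8 119.7 -92.2] F [ 0.9 -0.6 -2.8] T [-0.17 -0.95 -0.04] w 46.7
f 1 shift [-0.196, -0.001, 0.156] turn [-0.0001, -0.0004, 0.0003] |rot| 0.2
```

View pics/s4c.png

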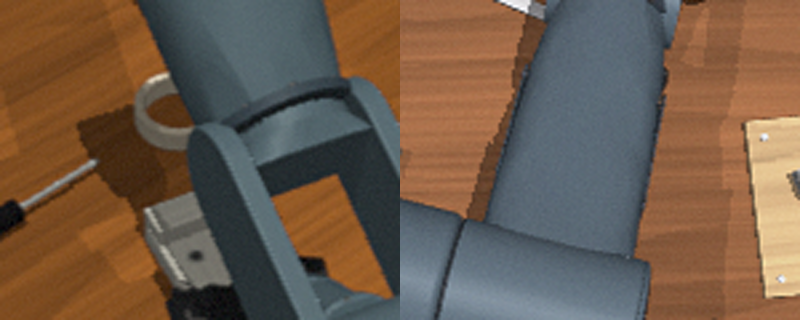

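View pics/scene_4.png

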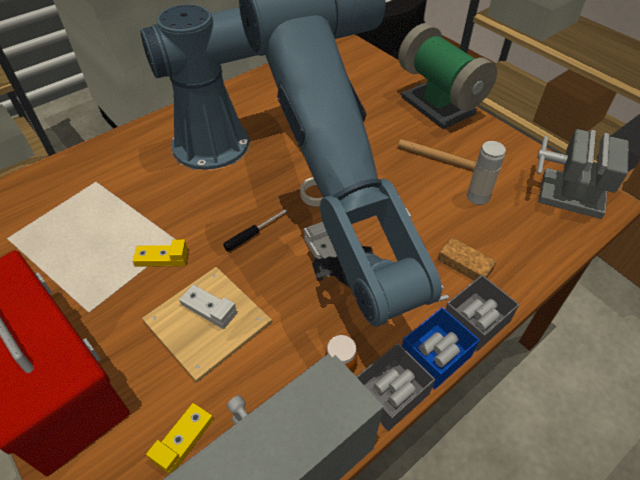

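View pics/top_4.png

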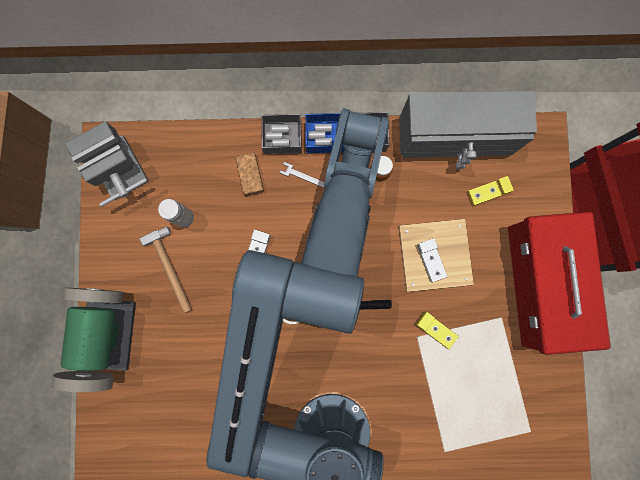

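```bash
python3 - <<'E'
from h import *
print(ray("top",382,167,.075), ray("top",307,178,0.005))
E
```

```text
[ 0.76812447 -0.16564184  0.075     ] [0.75557578 0.05556541 0.005     ]
```

```bash
python3 - <<'E'
from h import *
plan((.5175,-.0247,.068),tool(167.4,52.1))
plan((.5175,-.0247,.025),tool(167.4,52.1))
E
```

```text
f 1 shift [0.198, 0.001, 0.212] turn [0.0002, -0.0014, 0.0002] |rot| 0.5
f 1 shift [0.027, 0.001, 0.343] turn [0.0002, -0.0014, 0.0002] |rot| 0.5
```

Request:
step_arm:
  moves:
    - [[0.04,0,0.042],[0,0,0]]
    - [[0.08,0,0.085],[0,-0.001,0]]
    - [[0.12,0,0.127],[0,-0.001,0]]
    - [[0.16,0,0.17],[0,-0.001,0]]
    - [[0.198,0.001,0.212],[0,-0.001,0]]

```text
clock: 6.75
tool_pos: [0.5178, -0.0247, 0.0685]
ee_rot: [179.8, -51.9, 167.5]
wrist_force: [0.5, -0.2, -4.0]
width: 0.0466
```

```bash
python3 - <<'E'
from h import *
show()
plan((.5175,-.0247,.016),tool(167.4,52.1))
E
```

```text
t 6.75 p [ 0.5178 -0.0247  0.0685] rpy [179.8  -51.92 167.54] j [-14.8  51.9  66.3  -1.8 113.7 -92.2] F [ 0.5 -0.2 -4. ] T [-0.21 -0.98  0.04] w 46.6
f 1 shift [-0.206, -0.001, 0.163] turn [0.0002, 0.0005, 0.0002] |rot| 0.2
```

Request:
step_arm:
  moves:
    - [[-0.06,0,0.048],[0,0.0005,0]]
    - [[-0.11,0,0.087],[0,0.0005,0]]
    - [[-0.155,0,0.123],[0,0.0005,0]]
    - [[-0.19,0,0.15],[0,0.0005,0]]
    - [[-0.206,-0.001,0.163],[0,0.0005,0]]

```text
clock: 7.38
tool_pos: [0.5172, -0.0246, 0.0149]
ee_rot: [179.8, -52.2, 167.5]
wrist_force: [-0.1, 1.1, -3.5]
width: 0.0466
```

```bash
python3 - <<'E'
from h import *
show()
plan((.5175,-.0247,.0105),tool(167.4,52.1))
grab("5")
im=cv2.imread("pics/scene_5.png"); a=cv2.resize(im[190:290,270:395],(800,600),interpolation=cv2.INTER_CUBIC)
cv2.imwrite("pics/s5c.png",a)
E
```

```text
t 7.38 p [ 0.5172 -0.0246  0.0149] rpy [179.79 -52.16 167.55] j [-14.8  56.6  65.2  -1.8 110.3 -92.1] F [-0.1  1.1 -3.5] T [-0.19 -0.89 -0.  ] w 46.6
f 1 shift [-0.018, -0.0, 0.012] turn [0.0002, -0.0002, 0.0003] |rot| 0.1
```

View pics/s5c.png

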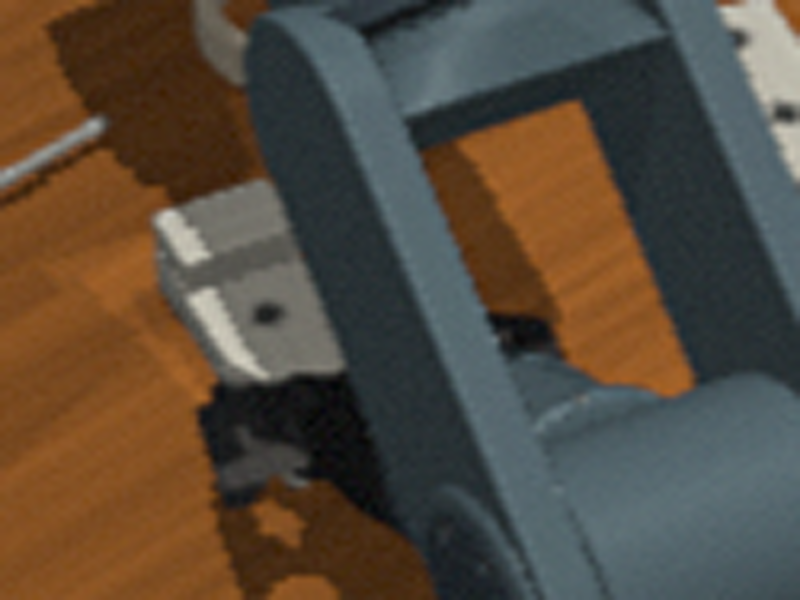

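Request:
step_arm:
  moves:
    - [[-0.004,0,0.003],[0,0,0]]
    - [[-0.008,0,0.006],[0,0,0]]
    - [[-0.012,0,0.009],[0,0,0]]
    - [[-0.016,0,0.012],[0,0,0]]
    - [[-0.018,0,0.014],[0,0,0]]

```text
clock: 8.1
tool_pos: [0.5173, -0.0247, 0.011]
ee_rot: [179.8, -52.2, 167.5]
wrist_force: [-0.5, -0.4, -1.0]
width: 0.0465
```

```bash
python3 - <<'E'
from h import *
show()
E
```

```text
t 8.1 p [ 0.5173 -0.0247  0.011 ] rpy [179.79 -52.16 167.55] j [-14.8  57.   65.1  -1.8 110.1 -92.1] F [-0.5 -0.4 -1. ] T [-0.08 -0.58 -0.02] w 46.5
```

Request:
step_arm:
  moves:
    - [[-0.002,0,0.002],[0,0,0]]
    - [[-0.004,0,0.003],[0,0,0]]
    - [[-0.006,0,0.005],[0,0,0]]
    - [[-0.006,0,0.005],[0,0,0]]
    - [[-0.006,0,0.005],[0,0,0]]

```text
clock: 8.72
tool_pos: [0.5174, -0.0247, 0.0109]
ee_rot: [179.8, -52.2, 167.6]
wrist_force: [-1.5, -0.1, 7.3]
width: 0.0468
```

```bash
python3 - <<'E'
from h import *
show()
E
```

```text
t 8.72 p [ 0.5174 -0.0247  0.0109] rpy [179.78 -52.23 167.56] j [-14.8  57.   65.   -1.8 110.1 -92.1] F [-1.5 -0.1  7.3] T [0.3  0.37 0.02] w 46.8
```

Request:
step_arm:
  moves:
    - [[0,0,0],[0,0,0]]
    - [[0,0,0],[0,0,0]]
    - [[0,0,0],[0,0,0]]
    - [[0,0,0],[0,0,0]]
    - [[0,0,0],[0,0,0]]
  gripper: 75

```text
clock: 9.35
tool_pos: [0.5173, -0.0247, 0.0109]
ee_rot: [179.8, -52.2, 167.6]
wrist_force: [0.1, 0.0, -0.3]
width: 0.0755
```

```bash
python3 - <<'E'
from h import *
show()
plan((.5674,-.036,.07),tool(167.4,52.1))
plan((.5374,-.029,.15),tool(167.4,20))
E
```

```text
t 9.35 p [ 0.5173 -0.0247  0.0109] rpy [179.78 -52.23 167.56] j [-14.8  57.   65.   -1.8 110.1 -92.1] F [ 0.1  0.  -0.3] T [-0.09 -0.38 -0.01] w 75.5
f 1 shift [0.077, 0.0, -0.384] turn [0.0003, -0.0004, 0.0003] |rot| 0.2
f 1 shift [0.487, 0.002, -0.507] turn [0.0003, -0.0895, 0.0002] |rot| 32.2
```

Request:
step_arm:
  moves:
    - [[0.06,0,-0.08],[0,0,0]]
    - [[0.15,0,-0.18],[0,0,0]]
    - [[0.26,0,-0.29],[0,-0.03,0]]
    - [[0.37,0,-0.4],[0,-0.06,0]]
    - [[0.487,0.002,-0.507],[0,-0.0895,0]]
  gripper: 85

```text
clock: 9.98
tool_pos: [0.5388, -0.0296, 0.153]
ee_rot: [179.9, -19.5, 167.4]
wrist_force: [0.6, 0.5, 1.1]
width: 0.0847
```

```bash
python3 - <<'E'
from h import *
show()
plan((.53,.1,.2),tool(163.5,0))
E
```

```text
t 9.97 p [ 0.5388 -0.0296  0.153 ] rpy [179.87 -19.49 167.42] j [-15.3  24.4  85.9  -0.8  89.2 -92.5] F [0.6 0.5 1.1] T [-0.03 -0.17 -0.  ] w 84.7
f 1 shift [0.252, 0.623, -0.158] turn [-0.0015, -0.0541, 0.0107] |rot| 19.9
```

Request:
step_arm:
  moves:
    - [[0.05,0.1,-0.06],[0,-0.011,0.002]]
    - [[0.1,0.22,-0.1],[0,-0.022,0.004]]
    - [[0.15,0.35,-0.13],[-0.001,-0.033,0.006]]
    - [[0.2,0.48,-0.15],[-0.001,-0.044,0.008]]
    - [[0.252,0.62,-0.158],[-0.0015,-0.054,0.011]]

```text
clock: 10.6
tool_pos: [0.5302, 0.1001, 0.2023]
ee_rot: [180.0, 0.2, 163.3]
wrist_force: [-1.2, -0.8, -0.9]
width: 0.0852
```

```bash
python3 - <<'E'
from h import *
show()
grab("6")
a=np.radians(-19.66); g=np.array([.5353,.2115])+.012*np.array([np.cos(a),np.sin(a)]); print(g)
plan((*g,.10),tool(160.34,0))
E
```

```text
t 10.6 p [0.5302 0.1001 0.2023] rpy [179.96   0.22 163.34] j [ -1.9   7.3  99.   -0.   73.4 -75.2] F [-1.2 -0.8 -0.9] T [ 0.01 -0.03 -0.02] w 85.2
[0.54660047 0.20746275]
f 1 shift [0.067, 0.529, 0.513] turn [0.0002, 0.0004, 0.009] |rot| 3.2
```

View pics/scene_6.png

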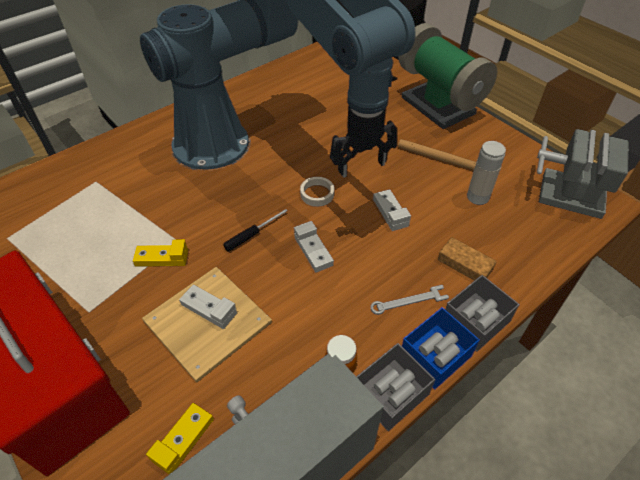

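Request:
step_arm:
  moves:
    - [[0.015,0.12,0.06],[0,0,0.002]]
    - [[0.03,0.24,0.14],[0,0,0.004]]
    - [[0.045,0.36,0.26],[0,0,0.006]]
    - [[0.06,0.46,0.39],[0,0,0.008]]
    - [[0.067,0.529,0.513],[0,0,0.009]]

```text
clock: 11.32
tool_pos: [0.5472, 0.2077, 0.1001]
ee_rot: [179.9, 0.2, 160.3]
wrist_force: [0.0, 0.2, -0.2]
width: 0.085
```

```bash
python3 - <<'E'
from h import *
show()
plan((.5466,.2075,.003),tool(160.34,0))
E
```

```text
t 11.32 p [0.5472 0.2077 0.1001] rpy [1.7991e+02 1.7000e-01 1.6034e+02] j [  9.2  20.   96.5  -0.   63.3 -61.2] F [ 0.   0.2 -0.2] T [-0.04  0.01  0.01] w 85.0
f 1 shift [0.004, -0.003, 0.486] turn [0.0002, 0.0005, 0.0] |rot| 0.2
```

Request:
step_arm:
  moves:
    - [[0,0,0.14],[0,0,0]]
    - [[0.002,-0.002,0.27],[0,0,0]]
    - [[0.003,-0.003,0.38],[0,0,0]]
    - [[0.004,-0.003,0.45],[0,0.0005,0]]
    - [[0.004,-0.003,0.48],[0,0.0005,0]]

```text
clock: 11.95
tool_pos: [0.5468, 0.2071, 0.0038]
ee_rot: [179.9, -0.0, 160.3]
wrist_force: [0.4, 0.2, 0.1]
width: 0.085
```

Request:
step_arm:
  moves:
    - [[0,0,0],[0,0,0]]
    - [[0,0,0],[0,0,0]]
    - [[0,0,0],[0,0,0]]
    - [[0,0,0],[0,0,0]]
    - [[0,0,0],[0,0,0]]
  gripper: 44
  newtons: 70

```text
clock: 12.58
tool_pos: [0.548, 0.2073, 0.0052]
ee_rot: [179.9, 0.1, 160.3]
wrist_force: [-2.1, 0.4, 6.8]
width: 0.0462
```

```bash
python3 - <<'E'
from h import *
show()
grab("7")
im=cv2.imread("pics/scene_7.png"); a=cv2.resize(im[150:250,340:465],(800,600),interpolation=cv2.INTER_CUBIC)
cv2.imwrite("pics/s7c.png",a)
E
```

```text
t 12.57 p [0.548  0.2073 0.0052] rpy [1.7987e+02 8.0000e-02 1.6033e+02] j [  9.1  28.6  97.8   0.1  53.5 -61.3] F [-2.1  0.4  6.8] T [-0.07  0.15 -0.  ] w 46.2
```

View pics/s7c.png

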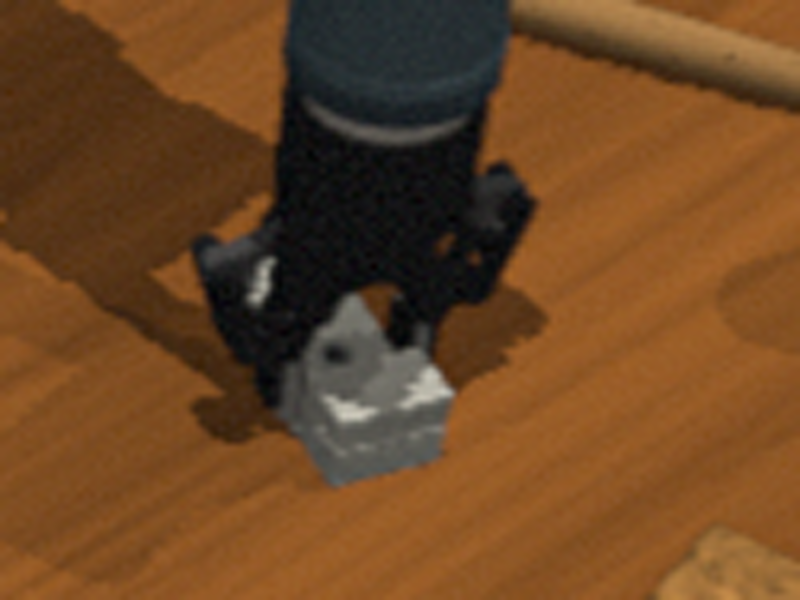

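Request:
step_arm:
  moves:
    - [[0,0,-0.04],[0,0,0]]
    - [[0,0,-0.14],[0,0,0]]
    - [[0,0,-0.3],[0,0,0]]
    - [[0,0,-0.48],[0,0,0]]
    - [[0,0,-0.65],[0,0,0]]

```text
clock: 13.3
tool_pos: [0.5476, 0.2071, 0.1375]
ee_rot: [179.8, 0.1, 160.3]
wrist_force: [0.7, -0.3, -3.5]
width: 0.0462
```

```bash
python3 - <<'E'
from h import *
show()
plan((.53,.05,.18),tool(115,0))
grab("8")
im=cv2.imread("pics/scene_8.png"); a=cv2.resize(im[110:230,340:490],(800,600),interpolation=cv2.INTER_CUBIC)
cv2.imwrite("pics/s8c.png",a)
E
```

```text
t 13.3 p [0.5476 0.2071 0.1375] rpy [1.7985e+02 1.2000e-01 1.6033e+02] j [  9.1  17.2  95.3   0.1  67.4 -61.3] F [ 0.7 -0.3 -3.5] T [-0.02 -0.03  0.03] w 46.2
f 1 shift [-0.182, -0.769, -0.214] turn [0.0005, 0.0001, 0.1259] |rot| 45.3
```

View pics/s8c.png

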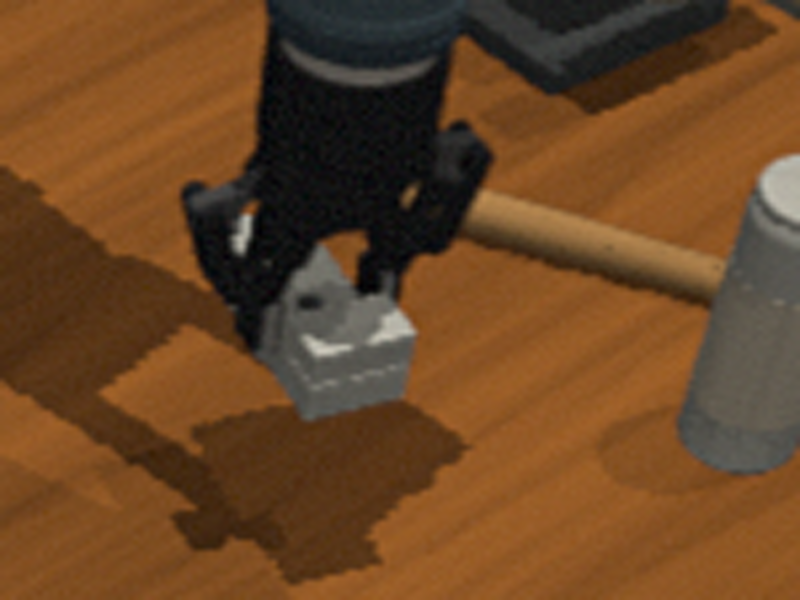

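Held level. Transit toward the board.

Request:
step_arm:
  moves:
    - [[-0.02,-0.1,-0.04],[0,0,0.015]]
    - [[-0.06,-0.26,-0.1],[0,0,0.042]]
    - [[-0.1,-0.43,-0.16],[0,0,0.07]]
    - [[-0.14,-0.6,-0.2],[0,0,0.098]]
    - [[-0.18,-0.77,-0.215],[0,0,0.126]]

```text
clock: 14.02
tool_pos: [0.5317, 0.0494, 0.1824]
ee_rot: [179.4, 0.1, 114.7]
wrist_force: [0.7, -0.7, -3.6]
width: 0.0465
```

```bash
python3 - <<'E'
from h import *
show()
plan((.5,-.13,.18),tool(67,0))
E
```

```text
t 14.03 p [0.5317 0.0494 0.1824] rpy [1.7938e+02 8.0000e-02 1.1466e+02] j [ -7.6   7.6 101.2   0.3  70.7 -32.3] F [ 0.7 -0.7 -3.6] T [-0.04  0.   -0.  ] w 46.5
f 1 shift [-0.749, -0.518, 0.008] turn [0.0017, -0.0005, 0.1324] |rot| 47.7
```

Request:
step_arm:
  moves:
    - [[-0.15,-0.11,0],[0,0,0.0265]]
    - [[-0.3,-0.22,0],[0,0,0.053]]
    - [[-0.45,-0.32,0],[0,0,0.08]]
    - [[-0.6,-0.42,0],[0,0,0.106]]
    - [[-0.749,-0.518,0.008],[0.0017,0,0.132]]

```text
clock: 14.65
tool_pos: [0.4989, -0.1307, 0.1788]
ee_rot: [-179.8, -0.2, 66.8]
wrist_force: [0.5, -0.4, -3.7]
width: 0.0461
```

```bash
python3 - <<'E'
from h import *
show()
plan((.4505,-.3242,.15),tool(18.85,0))
E
```

```text
t 14.65 p [ 0.4989 -0.1307  0.1788] rpy [-1.7984e+02 -1.7000e-01  6.6830e+01] j [-28.    6.  103.4   0.2  70.8  -4.9] F [ 0.5 -0.4 -3.7] T [-0.05 -0.04  0.02] w 46.1
f 1 shift [-0.985, 0.159, 0.141] turn [-0.0006, -0.0003, 0.1333] |rot| 48.0
```

Request:
step_arm:
  moves:
    - [[-0.22,0.035,0.02],[0,0,0.027]]
    - [[-0.44,0.07,0.05],[0,0,0.054]]
    - [[-0.66,0.105,0.08],[0,0,0.081]]
    - [[-0.84,0.135,0.11],[0,0,0.108]]
    - [[-0.985,0.159,0.141],[-0.0006,-0.0003,0.133]]

```text
clock: 15.28
tool_pos: [0.4493, -0.3252, 0.1485]
ee_rot: [-179.9, 0.1, 18.6]
wrist_force: [1.0, 0.0, -2.8]
width: 0.0463
```

```bash
python3 - <<'E'
from h import *
show()
plan((.4505,-.3242,.08),tool(18.85,0))
grab("9")
im=cv2.imread("pics/scene_9.png"); a=cv2.resize(im[190:340,110:298],(800,600),interpolation=cv2.INTER_CUBIC)
cv2.imwrite("pics/s9c.png",a)
im=cv2.imread("pics/top_9.png"); a=cv2.resize(im[190:340,350:538],(800,600),interpolation=cv2.INTER_CUBIC)
cv2.imwrite("pics/t9c.png",a)
E
```

```text
t 15.28 p [ 0.4493 -0.3252  0.1485] rpy [-1.7992e+02  6.0000e-02  1.8570e+01] j [-48.1  13.   99.2  -0.   68.   23.3] F [ 1.   0.  -2.8] T [ 0.   -0.01  0.01] w 46.3
f 1 shift [0.007, -0.002, 0.342] turn [-0.0002, 0.0002, -0.0008] |rot| 0.3
```

View pics/s9c.png

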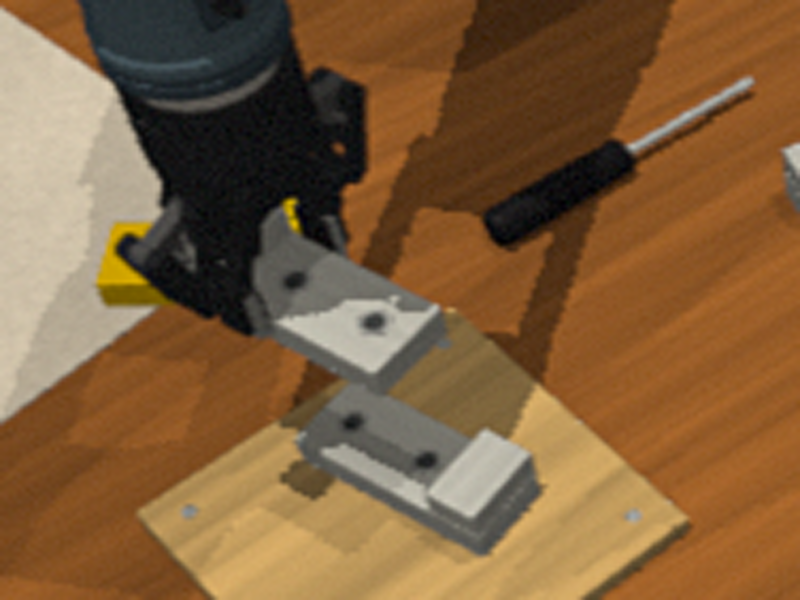

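View pics/t9c.png

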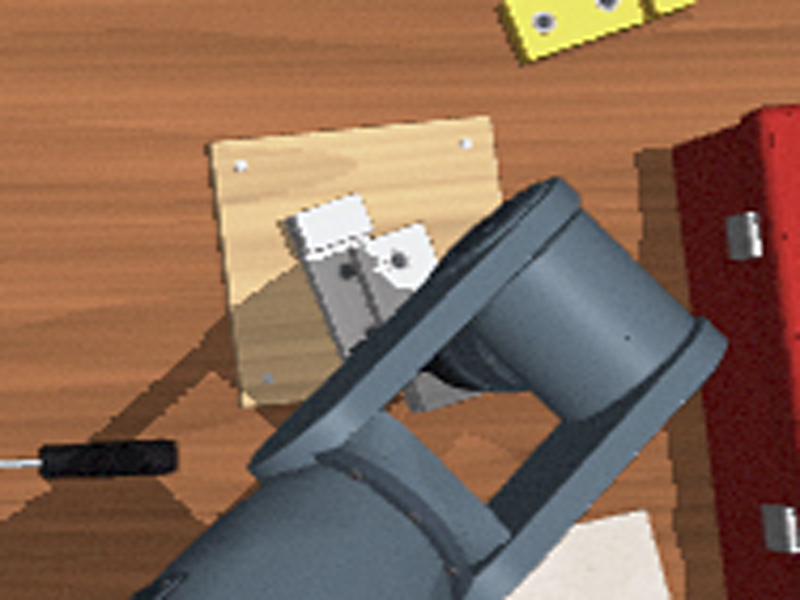

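```bash
python3 - <<'E'
from h import *
yaw=18.57; a=np.radians(yaw+180); ex=np.array([np.cos(a),np.sin(a)]); mid=np.array([.4493,-.3252])-.0134*ex
overlay("9",[(mid,yaw+180,.1433)],[("scene",(150,220,86,64)),("top",(405,215,86,64))],"ov9")
E
```

```text
(no output)
```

View pics/ov9.png

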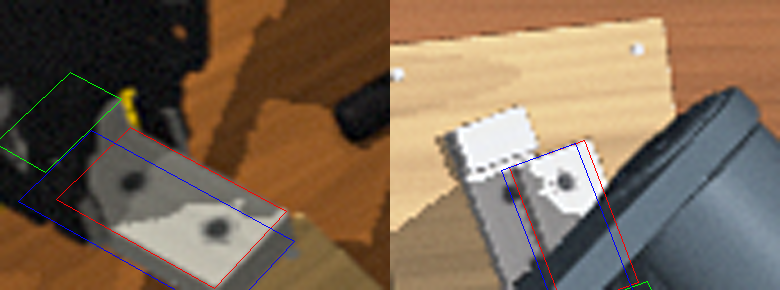

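Request:
step_arm:
  moves:
    - [[0.002,0,0.06],[0,0,0]]
    - [[0.004,-0.001,0.15],[0,0,0]]
    - [[0.007,-0.002,0.24],[0,0,-0.0008]]
    - [[0.007,-0.002,0.31],[0,0,-0.0008]]
    - [[0.007,-0.002,0.342],[0,0,-0.0008]]

```text
clock: 16.0
tool_pos: [0.4494, -0.3244, 0.0781]
ee_rot: [-179.8, 0.2, 18.9]
wrist_force: [0.0, 0.6, -3.8]
width: 0.0463
```

```bash
python3 - <<'E'
from h import *
show()
plan((.4505,-.3242,.045),tool(18.85,0))
grab("10")
s,p,R=state(); yaw=s["ee_rot"][2]; a=np.radians(yaw+180); ex=np.array([np.cos(a),np.sin(a)]); mid=p[:2]-.0134*ex
overlay("10",[(mid,yaw+180,p[2]-.0052)],[("scene",(150,235,86,64)),("top",(405,215,86,64))],"ov10")
E
```

```text
t 16.0 p [ 0.4494 -0.3244  0.0781] rpy [-1.798e+02  1.500e-01  1.893e+01] j [-4.810e+01  1.870e+01  1.013e+02 -1.000e-01  6.020e+01  2.310e+01] F [ 0.   0.6 -3.8] T [-0.03  0.03  0.03] w 46.3
f 1 shift [0.006, 0.001, 0.166] turn [-0.0005, 0.0004, 0.0002] |rot| 0.3
```

View pics/ov10.png

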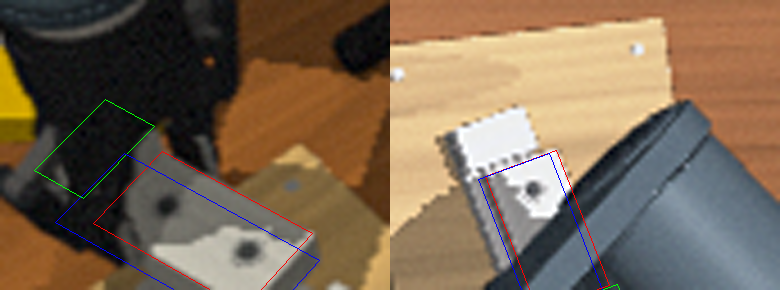

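Request:
step_arm:
  moves:
    - [[0.003,0,0.04],[0,0,0]]
    - [[0.006,0.001,0.08],[0,0,0]]
    - [[0.006,0.001,0.12],[0,0.0004,0]]
    - [[0.006,0.001,0.15],[-0.0005,0.0004,0]]
    - [[0.006,0.001,0.164],[-0.0005,0.0004,0.0002]]

```text
clock: 16.73
tool_pos: [0.4504, -0.3242, 0.0453]
ee_rot: [-180.0, 0.0, 18.8]
wrist_force: [0.0, -0.1, -3.3]
width: 0.0462
```

```bash
python3 - <<'E'
from h import *
show()
plan((.4505,-.3242,.042),tool(18.85,0))
E
```

```text
t 16.73 p [ 0.4504 -0.3242  0.0453] rpy [-1.7997e+02  2.0000e-02  1.8830e+01] j [-48.   21.7 102.   -0.   56.4  23.2] F [ 0.  -0.1 -3.3] T [-0.04  0.01 -0.04] w 46.2
f 1 shift [0.001, 0.0, 0.017] turn [-0.0001, 0.0, -0.0] |rot| 0.0
```

Request:
step_arm:
  moves:
    - [[0,0,0.005],[0,0,0]]
    - [[0,0,0.01],[0,0,0]]
    - [[0,0,0.014],[0,0,0]]
    - [[0,0,0.017],[0,0,0]]
    - [[0,0,0.018],[0,0,0]]

```text
clock: 17.35
tool_pos: [0.4505, -0.3243, 0.0423]
ee_rot: [-180.0, 0.0, 18.8]
wrist_force: [-2.7, 1.1, 3.6]
width: 0.0463
```

```bash
python3 - <<'E'
from h import *
show()
E
```

```text
t 17.35 p [ 0.4505 -0.3243  0.0423] rpy [-1.7999e+02  1.0000e-02  1.8840e+01] j [-48.   22.  102.   -0.   56.   23.2] F [-2.7  1.1  3.6] T [ 0.23  0.34 -0.04] w 46.3
```

Request:
step_arm:
  moves:
    - [[0,0,0],[0,0,0]]
    - [[0,0,0],[0,0,0]]
    - [[0,0,0],[0,0,0]]
    - [[0,0,0],[0,0,0]]
    - [[0,0,0],[0,0,0]]
  gripper: 80

```text
clock: 17.98
tool_pos: [0.4505, -0.3244, 0.0423]
ee_rot: [-180.0, 0.0, 18.8]
wrist_force: [0.4, -1.1, 0.3]
width: 0.0803
```

Request:
step_arm:
  moves:
    - [[0,0,-0.05],[0,0,0]]
    - [[0,0,-0.18],[0,0,0]]
    - [[0,0,-0.35],[0,0,0]]
    - [[0,0,-0.52],[0,0,0]]
    - [[0,0,-0.7],[0,0,0]]
  gripper: 85

```text
clock: 18.6
tool_pos: [0.4505, -0.3243, 0.184]
ee_rot: [180.0, 0.0, 18.8]
wrist_force: [0.5, -0.4, -0.3]
width: 0.0851
```

```bash
python3 - <<'E'
from h import *
show()
plan((.5,-.16,.18),tool(70,0))
E
```

```text
t 18.6 p [ 0.4505 -0.3243  0.184 ] rpy [179.98   0.    18.84] j [-48.   10.5  97.6  -0.   71.9  23.2] F [ 0.5 -0.4 -0.3] T [-0.04  0.02  0.  ] w 85.1
f 1 shift [0.5, -0.697, 0.02] turn [0.0, 0.0, -0.1421] |rot| 51.2
```

Request:
step_arm:
  moves:
    - [[0.1,-0.15,-0.03],[0,0,-0.0285]]
    - [[0.2,-0.3,-0.06],[0,0,-0.057]]
    - [[0.3,-0.5,-0.1],[0,0,-0.0855]]
    - [[0.4,-0.7,-0.13],[0,0,-0.114]]
    - [[0.5,-0.9,-0.15],[0,0,-0.142]]

```text
clock: 19.23
tool_pos: [0.4872, -0.1204, 0.2152]
ee_rot: [179.9, 0.0, 70.3]
wrist_force: [0.3, 0.2, -0.3]
width: 0.0848
```

```bash
python3 - <<'E'
from h import *
show()
plan((.45,.08,.22),tool(121,0))
E
```

```text
t 19.23 p [ 0.4872 -0.1204  0.2152] rpy [1.799e+02 2.000e-02 7.028e+01] j [-27.4   1.7 103.5  -0.   74.7  -7.7] F [ 0.3  0.2 -0.3] T [ 0.01 -0.01  0.04] w 84.8
f 1 shift [0.88, -0.513, -0.025] turn [0.0002, 0.0002, -0.1409] |rot| 50.7
```

Request:
step_arm:
  moves:
    - [[0.2,-0.11,0],[0,0,-0.028]]
    - [[0.4,-0.22,0],[0,0,-0.056]]
    - [[0.6,-0.34,0],[0,0,-0.084]]
    - [[0.78,-0.45,0],[0,0,-0.112]]
    - [[0.95,-0.55,-0.02],[0,0,-0.141]]

```text
clock: 19.85
tool_pos: [0.4471, 0.097, 0.2195]
ee_rot: [179.9, 0.1, 121.4]
wrist_force: [1.1, 0.2, -0.1]
width: 0.0851
```

```bash
python3 - <<'E'
from h import *
show()
plan((.45,.2,.22),tool(167,0))
grab("11")
E
```

```text
t 19.85 p [0.4471 0.097  0.2195] rpy [1.7993e+02 1.1000e-01 1.2139e+02] j [-2.600e+00 -4.600e+00  1.091e+02 -1.000e-01  7.540e+01 -3.400e+01] F [ 1.1  0.2 -0.1] T [-0.    0.02  0.02] w 85.1
f 1 shift [0.432, 0.28, -0.003] turn [0.0001, 0.0004, -0.1267] |rot| 45.6
```

View pics/top_11.png

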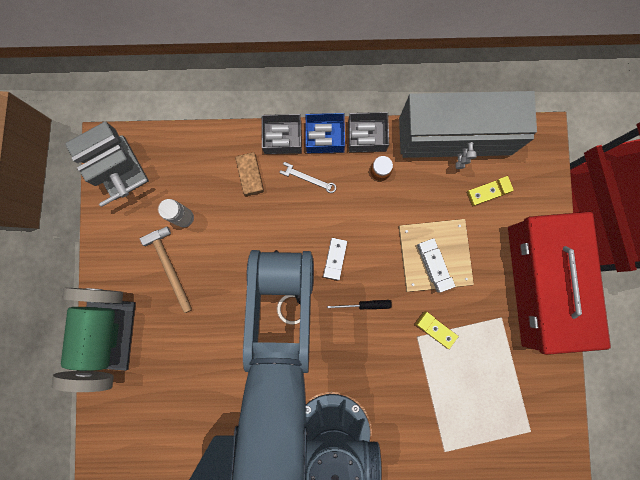

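Everything needed is visible: laid bracket near (335,258), pile at (436,264). Measuring both.

```bash
python3 - <<'E'
from h import *
L=fitbr("11",(.507,-.022),167.4,0.0); print("laid",L)
S=fitbr("11",(.4632,-.3199),198.85,.037); print("second",S)
B=((.4963,-.3086),18.85,.015)
overlay("11",[(L[0],L[1],0),(S[0],S[1],.037)],[("top",(295,225,86,64)),("top",(395,232,86,64)),("scene",(270,200,86,64)),("scene",(160,255,86,64))],"ov11")
d=S[0]-np.array(B[0]); a=np.radians(18.85); print("rel",d@[np.cos(a),np.sin(a)],d@[-np.sin(a),np.cos(a)])
E
```

```text
laid (array([ 0.50610016, -0.0232326 ]), np.float64(166.86435072350997), np.float64(0.04771284225354914), np.float64(0.05828209811510966), np.float64(0.058282357633366325))
second (array([ 0.47943686, -0.31634921]), np.float64(200.2622236775677), np.float64(0.04826004073021567), np.float64(0.07351749239346937), np.float64(0.07351962325603276))
rel -0.01846243712845344 -0.0018852572877143157
```

View pics/ov11.png

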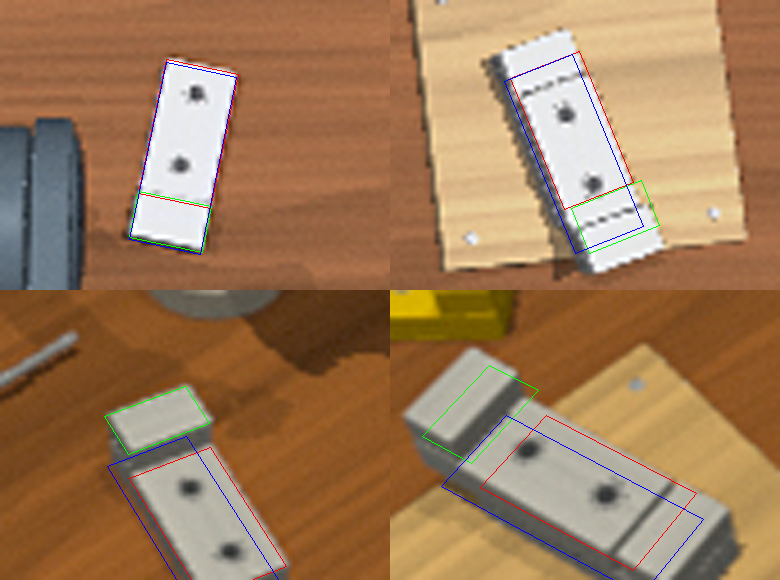

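```bash
sed -i 's/def fitbr(tag,guess,lipdir,zb,n="top")/def fitbr(tag,guess,lipdir,zb,n="top",liponly=False)/; s/        shift=((lip-.060)+(.060-plain))\/2/        shift=(lip-.0587) if liponly else ((lip-.060)+(.060-plain))\/2/' h.py
python3 - <<'E'
from h import *
S=fitbr("11",(.4632,-.3199),198.85,.037,liponly=True); print("second",S)
B=((.4963,-.3086),18.85,.015)
overlay("11",[(S[0],S[1],.037)],[("top",(395,232,86,64)),("scene",(160,255,86,64))],"ov11b")
d=S[0]-np.array(B[0]); a=np.radians(18.85); print("rel",d@[np.cos(a),np.sin(a)],d@[-np.sin(a),np.cos(a)])
E
```

```text
second (array([ 0.46441424, -0.32138531]), np.float64(198.73283736814872), np.float64(0.048135878472595706), np.float64(0.08612236356354619), np.float64(0.05871423622209829))
rel -0.03430648335705891 -0.0017975782321111773
```

View pics/ov11b.png

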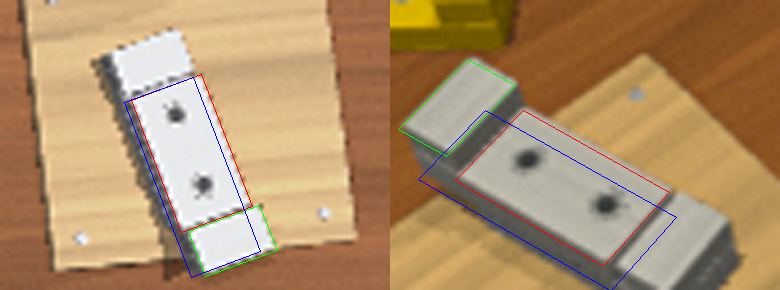

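```bash
cat >> h.py <<'E'
def lat(tag,c,yaw,z,rng,n="top"):
    p=np.load(f"pics/{n}_{tag}.npz")["p"]; m,b=wmask(p); v,u=np.nonzero(m); u=(u+.5)/b-.5; v=(v+.5)/b-.5
    g=proj(n,[c[0],c[1],z]); k=np.hypot(u-g[0],v-g[1])<55; X=ray(n,u[k],v[k],z)[:,:2]
    a=np.radians(yaw); d=X-np.asarray(c); s=d@[np.cos(a),np.sin(a)]; t=d@[-np.sin(a),np.cos(a)]
    o=[]
    for lo in np.arange(rng[0],rng[1],.004):
        j=(s>=lo)&(s<lo+.004)&(abs(t)<.034)
        if j.sum()>20: o.append((lo+.002,np.percentile(t[j],.5),np.percentile(t[j],99.5)))
    return np.array(o)*1000
E
python3 - <<'E'
from h import *
np.set_printoptions(precision=1,suppress=True)
c=(.4963,-.3086)
print("now bottom lip top z.057"); print(lat("11",c,18.85,.057,(.034,.058)).T)
print("second plate"); print(lat("11",c,18.85,.059,(-.056,.02)).T)
print("second lip"); print(lat("11",c,18.85,.079,(-.09,-.066)).T)
print("orig bottom lip"); print(lat("0",c,18.85,.057,(.034,.058)).T)
print("orig plate"); print(lat("0",c,18.85,.037,(-.056,.02)).T)
E
```

```text
now bottom lip top z.057
[[ 36.   40.   44.   48.   52.   56. ]
 [-23.9 -24.  -23.4 -23.2 -23.7 -23.9]
 [ 24.4  23.4  24.1  23.2  23.8  23.2]]
second plate
[[-54.  -50.  -46.  -42.  -38.  -34.  -30.  -26.  -22.  -18.  -14.  -10.
   -6.   -2.    2.    6.   10.   14.   18. ]
 [-25.6 -25.4 -25.2 -25.9 -25.4 -25.4 -25.6 -25.7 -25.2 -25.2 -25.6 -25.5
  -25.3 -25.9 -25.5 -25.6 -25.4 -25.9 -25.5]
 [ 22.1  21.5  22.   22.6  22.3  21.7  22.1  21.6  21.8  22.1  22.3  21.5
   22.   22.1  21.8  21.7  22.2  21.1  21.8]]
second lip
[[-88.  -84.  -80.  -76.  -72.  -68. ]
 [-25.4 -25.3 -25.1 -25.7 -25.4 -25. ]
 [ 21.7  22.6  21.6  22.1  22.   22.7]]
orig bottom lip
[[ 36.   40.   44.   48.   52.   56. ]
 [-23.9 -24.  -23.4 -23.4 -23.7 -23.9]
 [ 24.4  23.4  24.1  23.9  24.   23.3]]
orig plate
[[-54.  -50.  -46.  -42.  -38.  -34.  -30.  -26.  -22.  -18.  -14.  -10.
   -6.   -2.    2.    6.   10.   14.   18. ]
 [-24.3 -23.6 -23.7 -23.6 -24.  -23.6 -24.1 -23.9 -23.9 -23.3 -24.3 -23.7
  -23.8 -23.6 -24.1 -23.9 -23.6 -23.4 -24.1]
 [ 23.4  24.   23.7  23.4  23.7  24.2  23.8  23.5  23.8  23.5  23.6  23.7
   24.   23.1  23.7  24.2  24.1  23.4  23.9]]
```

```bash
python3 - <<'E'
from h import *
show(); plan((.5,-.12,.2),tool(70,0))
E
```

```text
t 19.95 p [0.4471 0.0985 0.22  ] rpy [1.7986e+02 8.0000e-02 1.2145e+02] j [ -2.5  -4.6 109.1   0.   75.4 -33.9] F [ 0.2 -1.  -0.2] T [ 0.02  0.01 -0.02] w 85.2
f 1 shift [-1.07, -0.345, 0.101] turn [0.0005, 0.0, 0.1429] |rot| 51.4
```

Request:
step_arm:
  moves:
    - [[-0.2,-0.06,0.02],[0,0,0.028]]
    - [[-0.4,-0.13,0.04],[0,0,0.057]]
    - [[-0.6,-0.2,0.06],[0,0,0.086]]
    - [[-0.8,-0.27,0.08],[0,0,0.114]]
    - [[-1,-0.34,0.1],[0,0,0.143]]

```text
clock: 20.58
tool_pos: [0.4936, -0.1099, 0.2006]
ee_rot: [179.8, -0.0, 69.5]
wrist_force: [0.3, 0.4, -0.2]
width: 0.0854
```

```bash
python3 - <<'E'
from h import *
show(); plan((.4505,-.3243,.14),tool(18.84,0))
E
```

```text
t 20.57 p [ 0.4936 -0.1099  0.2006] rpy [ 1.798e+02 -4.000e-02  6.949e+01] j [-2.610e+01  3.000e+00  1.039e+02  1.000e-01  7.290e+01 -5.600e+00] F [ 0.3  0.4 -0.2] T [ 0.03 -0.02 -0.03] w 85.4
f 1 shift [-1.08, 0.173, 0.303] turn [0.0005, -0.0004, 0.1407] |rot| 50.6
```

Request:
step_arm:
  moves:
    - [[-0.22,0.03,0.03],[0,0,0.028]]
    - [[-0.44,0.07,0.09],[0,0,0.056]]
    - [[-0.65,0.1,0.16],[0,0,0.084]]
    - [[-0.85,0.14,0.22],[0,0,0.112]]
    - [[-1,0.16,0.27],[0,0,0.14]]

```text
clock: 21.2
tool_pos: [0.4528, -0.3111, 0.1466]
ee_rot: [179.9, -0.2, 18.6]
wrist_force: [0.4, -0.1, 0.4]
width: 0.0848
```

```bash
python3 - <<'E'
from h import *
show(); plan((.4505,-.3243,.044),tool(18.84,0),(.5,1))
E
```

```text
t 21.2 p [ 0.4528 -0.3111  0.1466] rpy [179.85  -0.18  18.55] j [-4.690e+01  1.220e+01  1.003e+02  1.000e-01  6.730e+01  2.450e+01] F [ 0.4 -0.1  0.4] T [ 0.06  0.02 -0.03] w 84.8
f 0.5 shift [-0.017, 0.029, 0.257] turn [0.0002, -0.0003, -0.0004] |rot| 0.2
f 1 shift [-0.033, 0.057, 0.513] turn [0.0004, -0.0005, -0.0008] |rot| 0.4
```

Request:
step_arm:
  moves:
    - [[-0.02,0.035,0.04],[0,0,0]]
    - [[-0.033,0.057,0.14],[0,0,-0.0008]]
    - [[-0.033,0.057,0.3],[0,0,-0.0008]]
    - [[-0.033,0.057,0.43],[0,0,-0.0008]]
    - [[-0.033,0.057,0.51],[0,0,-0.0008]]

```text
clock: 21.82
tool_pos: [0.4502, -0.3233, 0.0435]
ee_rot: [179.9, -0.1, 19.0]
wrist_force: [0.6, -0.2, 0.8]
width: 0.0853
```

Request:
step_arm:
  moves:
    - [[0,0,0],[0,0,0]]
    - [[0,0,0],[0,0,0]]
    - [[0,0,0],[0,0,0]]
    - [[0,0,0],[0,0,0]]
    - [[0,0,0],[0,0,0]]
  gripper: 44
  newtons: 50

```text
clock: 22.45
tool_pos: [0.451, -0.324, 0.0449]
ee_rot: [179.8, -0.2, 19.0]
wrist_force: [0.6, 0.3, 7.3]
width: 0.0467
```

```bash
python3 - <<'E'
from h import *
show()
E
```

```text
t 22.45 p [ 0.451  -0.324   0.0449] rpy [179.81  -0.21  19.  ] j [-4.800e+01  2.160e+01  1.022e+02  1.000e-01  5.600e+01  2.290e+01] F [0.6 0.3 7.3] T [0.23 0.03 0.04] w 46.7
```

Request:
step_arm:
  moves:
    - [[0,0,-0.015],[0,0,0]]
    - [[0,0,-0.025],[0,0,0]]
    - [[0,-0.004,-0.025],[0,0,0.0003]]
    - [[0,-0.009,-0.025],[0,0,0.0004]]
    - [[0,-0.009,-0.025],[0,0,0.0004]]

```text
clock: 23.08
tool_pos: [0.4502, -0.322, 0.0497]
ee_rot: [179.8, -0.2, 18.9]
wrist_force: [1.1, 0.1, -3.5]
width: 0.0469
```

```bash
python3 - <<'E'
from h import *
show(); plan((.4503,-.3224,.0439),tool(18.84,0))
E
```

```text
t 23.07 p [ 0.4502 -0.322   0.0497] rpy [179.84  -0.19  18.86] j [-4.790e+01  2.090e+01  1.024e+02  1.000e-01  5.650e+01  2.310e+01] F [ 1.1  0.1 -3.5] T [-0.03  0.03 -0.02] w 46.9
f 1 shift [-0.0, 0.002, 0.029] turn [0.0004, -0.0005, 0.0001] |rot| 0.2
```

Request:
step_arm:
  moves:
    - [[0,0,0.008],[0,0,0]]
    - [[0,0,0.015],[0,0,0]]
    - [[0,0,0.021],[0,0,0]]
    - [[0,0.001,0.026],[0,0,0]]
    - [[0,0.001,0.027],[0,0,0]]

```text
clock: 23.7
tool_pos: [0.4504, -0.3222, 0.0449]
ee_rot: [179.8, -0.2, 18.9]
wrist_force: [-3.4, 2.5, 5.4]
width: 0.0464
```

```bash
python3 - <<'E'
from h import *
show()
E
```

```text
t 23.7 p [ 0.4504 -0.3222  0.0449] rpy [179.85  -0.19  18.87] j [-4.790e+01  2.140e+01  1.024e+02  1.000e-01  5.590e+01  2.310e+01] F [-3.4  2.5  5.4] T [0.6  0.47 0.04] w 46.4
```

Seated; release and go up, then over to the laid bracket.

Request:
step_arm:
  moves:
    - [[0,0,0],[0,0,0]]
    - [[0,0,0],[0,0,0]]
    - [[0,0,0],[0,0,0]]
    - [[0,0,0],[0,0,0]]
    - [[0,0,0],[0,0,0]]
  gripper: 82

```text
clock: 24.32
tool_pos: [0.4504, -0.3222, 0.0449]
ee_rot: [179.8, -0.2, 18.9]
wrist_force: [0.6, -0.5, -0.3]
width: 0.082
```

Request:
step_arm:
  moves:
    - [[0,0,-0.05],[0,0,0]]
    - [[0,0,-0.18],[0,0,0]]
    - [[0,0,-0.35],[0,0,0]]
    - [[0,-0.05,-0.52],[0,0,-0.015]]
    - [[0.02,-0.15,-0.7],[0,0,-0.04]]
  gripper: 85

```text
clock: 24.95
tool_pos: [0.4437, -0.2926, 0.1866]
ee_rot: [179.8, -0.2, 33.5]
wrist_force: [0.1, -0.7, 0.1]
width: 0.0845
```

```bash
python3 - <<'E'
from h import *
show(); plan((.48,-.15,.2),tool(80,0)); 
E
```

```text
t 24.95 p [ 0.4437 -0.2926  0.1866] rpy [ 1.7976e+02 -1.5000e-01  3.3470e+01] j [-4.630e+01  7.200e+00  1.011e+02  1.000e-01  7.140e+01  1.020e+01] F [ 0.1 -0.7  0.1] T [ 0.01  0.04 -0.01] w 84.5
f 1 shift [0.545, -0.494, -0.068] turn [0.0008, -0.0001, -0.1293] |rot| 46.5
```

Request:
step_arm:
  moves:
    - [[0.12,-0.11,-0.02],[0,0,-0.027]]
    - [[0.24,-0.22,-0.04],[0,0,-0.054]]
    - [[0.36,-0.33,-0.05],[0,0,-0.081]]
    - [[0.46,-0.42,-0.06],[0,0,-0.107]]
    - [[0.56,-0.5,-0.068],[0.0008,0,-0.133]]

```text
clock: 25.58
tool_pos: [0.4822, -0.1464, 0.2011]
ee_rot: [179.9, -0.0, 81.7]
wrist_force: [0.7, 0.4, 0.0]
width: 0.0845
```

```bash
python3 - <<'E'
from h import *
show(); plan((.48,-.015,.2),tool(132,0)); 
E
```

```text
t 25.57 p [ 0.4822 -0.1464  0.2011] rpy [ 1.7993e+02 -1.0000e-02  8.1670e+01] j [-30.4   2.9 104.    0.   73.1 -22.1] F [0.7 0.4 0. ] T [-0.    0.03 -0.03] w 84.5
f 1 shift [0.649, -0.106, 0.005] turn [0.0002, 0.0001, -0.1398] |rot| 50.3
```

Request:
step_arm:
  moves:
    - [[0.13,-0.02,0],[0,0,-0.028]]
    - [[0.26,-0.04,0],[0,0,-0.056]]
    - [[0.39,-0.06,0],[0,0,-0.084]]
    - [[0.52,-0.08,0],[0,0,-0.112]]
    - [[0.649,-0.106,0.005],[0,0,-0.14]]

```text
clock: 26.2
tool_pos: [0.4801, -0.0141, 0.2009]
ee_rot: [179.9, 0.1, 132.4]
wrist_force: [-0.3, 0.1, -0.5]
width: 0.0849
```

```bash
python3 - <<'E'
from h import *
show(); plan((.4931,-.0192,.1),tool(167,0))
grab("12")
np.set_printoptions(precision=1,suppress=True)
c=(.4963,-.3086)
print("bottom lip"); print(lat("12",c,18.85,.057,(.034,.058)).T)
print("second plate"); print(lat("12",c,18.85,.059,(-.056,.02)).T)
S=fitbr("12",(.4632,-.3199),198.85,.037,liponly=True); print("second",S)
d=S[0]-np.array(c); a=np.radians(18.85); print("rel",1000*d@[np.cos(a),np.sin(a)],1000*d@[-np.sin(a),np.cos(a)])
overlay("12",[(S[0],S[1],.037)],[("top",(395,232,86,64)),("scene",(160,255,86,64))],"ov12")
E
```

```text
t 26.2 p [ 0.4801 -0.0141  0.2009] rpy [1.7990e+02 1.1000e-01 1.3241e+02] j [-15.9  -0.3 107.3   0.   72.9 -58.3] F [-0.3  0.1 -0.5] T [ 0.01  0.02 -0.03] w 84.9
f 1 shift [-0.062, 0.03, 0.505] turn [0.0002, 0.0004, -0.0961] |rot| 34.6
bottom lip
[[ 36.   40.   44.   48.   52.   56. ]
 [-23.8 -23.9 -23.4 -23.2 -23.7 -23.9]
 [ 24.4  23.4  24.1  23.7  24.   23.3]]
second plate
[[-54.  -50.  -46.  -42.  -38.  -34.  -30.  -26.  -22.  -18.  -14.  -10.
   -6.   -2.    2.    6.   10.   14.   18. ]
 [-22.9 -23.6 -23.5 -23.5 -23.1 -23.6 -23.3 -23.3 -23.2 -23.6 -23.3 -23.9
  -23.8 -23.6 -23.5 -23.9 -23.9 -23.6 -23.9]
 [ 24.4  24.   24.8  23.8  24.4  23.8  24.1  23.9  24.6  23.9  24.1  23.9
   23.8  23.7  24.4  24.   23.7  23.9  23.5]]
second (array([ 0.5, -0.3]), np.float64(198.34060484569537), np.float64(0.04817161918891081), np.float64(0.08628984596499724), np.float64(0.05869295392161826))
rel -34.198614431096225 0.37846143183141817
```

View pics/ov12.png

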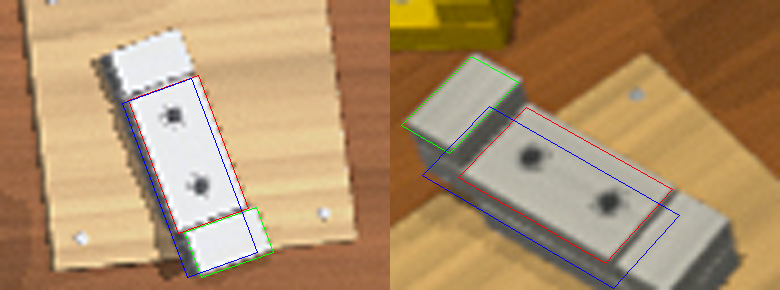

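```bash
python3 - <<'E'
from h import *
a=np.radians(167); print(np.array([.5059,-.0221])+.0134*np.array([np.cos(a),np.sin(a)]))
plan((.4928,-.0191,.1),tool(167,0))
E
```

```text
[ 0.49284344 -0.01908566]
f 1 shift [-0.067, 0.027, 0.503] turn [0.0002, 0.0002, -0.0963] |rot| 34.7
```

Request:
step_arm:
  moves:
    - [[-0.02,0.01,0.1],[0,0,-0.02]]
    - [[-0.03,0.015,0.2],[0,0,-0.04]]
    - [[-0.05,0.02,0.3],[0,0,-0.06]]
    - [[-0.06,0.03,0.42],[0,0,-0.08]]
    - [[-0.061,0.029,0.5],[0,0.0004,-0.096]]

```text
clock: 26.92
tool_pos: [0.4924, -0.0189, 0.1001]
ee_rot: [179.9, -0.1, 166.9]
wrist_force: [-0.2, 0.5, -1.1]
width: 0.0851
```

```bash
python3 - <<'E'
from h import *
show(); plan((.4928,-.0191,.004),tool(167,0))
E
```

```text
t 26.93 p [ 0.4924 -0.0189  0.1001] rpy [ 1.7992e+02 -6.0000e-02  1.6690e+02] j [-1.610e+01  9.500e+00  1.099e+02  1.000e-01  6.070e+01 -9.300e+01] F [-0.2  0.5 -1.1] T [-0.02 -0.04  0.02] w 85.1
f 1 shift [-0.003, -0.001, 0.48] turn [0.0002, -0.0002, -0.0003] |rot| 0.1
```

Request:
step_arm:
  moves:
    - [[0,0,0.14],[0,0,0]]
    - [[-0.002,0,0.27],[0,0,0]]
    - [[-0.003,0,0.38],[0,0,0]]
    - [[-0.003,-0.001,0.45],[0,0,0]]
    - [[-0.003,-0.001,0.48],[0,0,0]]

```text
clock: 27.55
tool_pos: [0.4927, -0.0195, 0.0037]
ee_rot: [179.9, -0.1, 166.8]
wrist_force: [-0.6, 0.4, -0.3]
width: 0.0847
```

Request:
step_arm:
  moves:
    - [[0,0,0],[0,0,0]]
    - [[0,0,0],[0,0,0]]
    - [[0,0,0],[0,0,0]]
    - [[0,0,0],[0,0,0]]
    - [[0,0,0],[0,0,0]]
  gripper: 44
  newtons: 70

```text
clock: 28.18
tool_pos: [0.4938, -0.0198, 0.0048]
ee_rot: [179.9, 0.0, 166.8]
wrist_force: [-0.9, 0.6, 6.9]
width: 0.0464
```

```bash
python3 - <<'E'
from h import *
show()
E
```

```text
t 28.18 p [ 0.4938 -0.0198  0.0048] rpy [1.7994e+02 3.0000e-02 1.6681e+02] j [-1.610e+01  1.970e+01  1.113e+02  1.000e-01  4.890e+01 -9.300e+01] F [-0.9  0.6  6.9] T [ 0.05  0.19 -0.02] w 46.4
```

Request:
step_arm:
  moves:
    - [[0,0,-0.04],[0,0,0]]
    - [[0,0,-0.16],[0,0,0]]
    - [[0,0,-0.36],[0,0,0]]
    - [[0,0,-0.6],[0,0,0.012]]
    - [[0,0,-0.83],[0,0,0.03]]

```text
clock: 28.8
tool_pos: [0.4929, -0.0196, 0.1723]
ee_rot: [179.9, -0.0, 155.8]
wrist_force: [0.6, -0.2, -2.9]
width: 0.0464
```

```bash
python3 - <<'E'
from h import *
show()
plan((.5,-.13,.2),tool(107,0))
grab("13")
im=cv2.imread("pics/scene_13.png"); a=cv2.resize(im[110:260,230:418],(800,600),interpolation=cv2.INTER_CUBIC)
cv2.imwrite("pics/s13c.png",a)
E
```

```text
t 28.8 p [ 0.4929 -0.0196  0.1723] rpy [ 1.7994e+02 -2.0000e-02  1.5583e+02] j [-1.610e+01  3.500e+00  1.069e+02  1.000e-01  6.960e+01 -8.200e+01] F [ 0.6 -0.2 -2.9] T [-0.   -0.01 -0.02] w 46.4
f 1 shift [-0.258, -0.489, -0.139] turn [0.0001, -0.0001, 0.1356] |rot| 48.8
```

View pics/s13c.png

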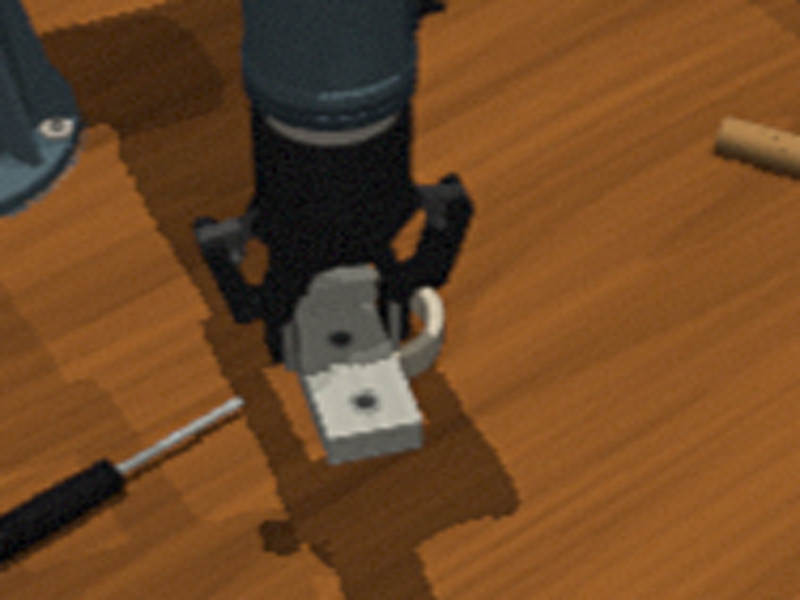

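Held level. Transit to the board.

Request:
step_arm:
  moves:
    - [[-0.03,-0.06,-0.02],[0,0,0.025]]
    - [[-0.08,-0.16,-0.05],[0,0,0.052]]
    - [[-0.14,-0.27,-0.08],[0,0,0.08]]
    - [[-0.2,-0.38,-0.11],[0,0,0.108]]
    - [[-0.258,-0.489,-0.139],[0,0,0.1356]]

```text
clock: 29.52
tool_pos: [0.5028, -0.1312, 0.2032]
ee_rot: [179.6, 0.2, 106.8]
wrist_force: [0.7, 0.4, -3.9]
width: 0.0465
```

```bash
python3 - <<'E'
from h import *
show()
plan((.505,-.24,.18),tool(60,0))
E
```

```text
t 29.52 p [ 0.5028 -0.1312  0.2032] rpy [1.7956e+02 1.7000e-01 1.0684e+02] j [-27.8   4.5 102.    0.2  73.1 -44.7] F [ 0.7  0.4 -3.9] T [-0.02  0.01 -0.03] w 46.5
f 1 shift [-0.524, -0.148, 0.117] turn [0.0014, -0.0001, 0.1301] |rot| 46.8
```

Request:
step_arm:
  moves:
    - [[-0.1,-0.03,0.01],[0,0,0.026]]
    - [[-0.21,-0.06,0.03],[0,0,0.052]]
    - [[-0.32,-0.09,0.05],[0,0,0.078]]
    - [[-0.42,-0.12,0.07],[0.001,0,0.104]]
    - [[-0.524,-0.148,0.1],[0.0014,0,0.13]]

```text
clock: 30.15
tool_pos: [0.5041, -0.24, 0.1815]
ee_rot: [-179.8, -0.0, 59.8]
wrist_force: [0.1, -0.5, -3.5]
width: 0.0463
```

```bash
python3 - <<'E'
from h import *
show()
a=np.radians(18.7); T=np.array([.4963,-.3068])+.0123*np.array([np.cos(a),np.sin(a)]); print(T)
plan((*T,.16),tool(18.7,0))
E
```

```text
t 30.15 p [ 0.5041 -0.24    0.1815] rpy [-1.7982e+02 -3.0000e-02  5.9800e+01] j [-37.6  11.2  97.1   0.   71.9  -7.4] F [ 0.1 -0.5 -3.5] T [ 0.01 -0.07 -0.07] w 46.3
[ 0.50795069 -0.30285646]
f 1 shift [-0.262, 0.175, 0.107] turn [-0.0005, 0.0001, 0.1142] |rot| 41.1
```

Request:
step_arm:
  moves:
    - [[-0.05,0.03,0.02],[0,0,0.024]]
    - [[-0.11,0.07,0.04],[0,0,0.048]]
    - [[-0.17,0.11,0.07],[0,0,0.072]]
    - [[-0.22,0.15,0.09],[0,0,0.096]]
    - [[-0.262,0.175,0.107],[-0.0005,0,0.114]]

```text
clock: 30.78
tool_pos: [0.507, -0.3025, 0.1579]
ee_rot: [-179.9, 0.1, 18.6]
wrist_force: [-0.4, -0.1, -4.8]
width: 0.046
```

```bash
python3 - <<'E'
from h import *
show()
plan((.508,-.3029,.095),tool(18.7,0))
E
```

```text
t 30.77 p [ 0.507  -0.3025  0.1579] rpy [-1.7986e+02  1.1000e-01  1.8570e+01] j [-42.3  16.6  93.4  -0.   70.2  29.1] F [-0.4 -0.1 -4.8] T [-0.02  0.    0.  ] w 46.0
f 1 shift [0.005, 0.004, 0.315] turn [-0.0004, 0.0003, -0.0004] |rot| 0.2
```

Request:
step_arm:
  moves:
    - [[0,0,0.06],[0,0,0]]
    - [[0.002,0.002,0.14],[0,0,0]]
    - [[0.004,0.004,0.22],[0,0,0]]
    - [[0.005,0.004,0.28],[-0.0004,0.0003,-0.0004]]
    - [[0.005,0.004,0.315],[-0.0004,0.0003,-0.0004]]

```text
clock: 31.4
tool_pos: [0.5076, -0.3023, 0.0937]
ee_rot: [-179.9, 0.0, 18.8]
wrist_force: [0.9, -0.6, -3.5]
width: 0.0463
```

```bash
python3 - <<'E'
from h import *
show()
plan((.508,-.3029,.067),tool(18.7,0))
grab("14")
s,p,R=state(); yaw=s["ee_rot"][2]; a=np.radians(yaw); ex=np.array([np.cos(a),np.sin(a)]); mid=p[:2]-.0123*ex+np.array([.0007,-.0014])
overlay("14",[(mid,yaw,p[2]-.0048)],[("scene",(150,235,86,64)),("top",(405,215,86,64))],"ov14")
E
```

```text
t 31.4 p [ 0.5076 -0.3023  0.0937] rpy [-1.7993e+02  5.0000e-02  1.8750e+01] j [-42.3  21.3  95.6  -0.   63.2  29. ] F [ 0.9 -0.6 -3.5] T [ 0.05 -0.06  0.01] w 46.3
f 1 shift [0.001, 0.003, 0.133] turn [-0.0002, 0.0001, 0.0001] |rot| 0.1
```

View pics/ov14.png

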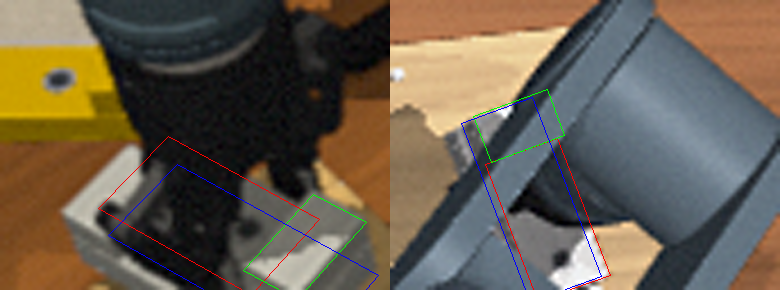

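Request:
step_arm:
  moves:
    - [[0,0.001,0.035],[0,0,0]]
    - [[0.001,0.002,0.07],[0,0,0]]
    - [[0.001,0.003,0.1],[0,0,0]]
    - [[0.001,0.003,0.12],[0,0,0]]
    - [[0.001,0.003,0.132],[0,0,0]]

```text
clock: 32.12
tool_pos: [0.5079, -0.3028, 0.0672]
ee_rot: [-179.9, 0.1, 18.7]
wrist_force: [0.9, 0.3, -3.2]
width: 0.0463
```

```bash
python3 - <<'E'
from h import *
show()
plan((.508,-.3029,.0635),tool(18.7,0))
grab("15")
im=cv2.imread("pics/scene_15.png"); a=cv2.resize(im[220:330,150:288],(800,600),interpolation=cv2.INTER_CUBIC)
cv2.imwrite("pics/s15c.png",a)
E
```

```text
t 32.12 p [ 0.5079 -0.3028  0.0672] rpy [-1.7991e+02  6.0000e-02  1.8730e+01] j [-42.3  23.6  96.1  -0.   60.5  29. ] F [ 0.9  0.3 -3.2] T [ 0.03 -0.02  0.01] w 46.3
f 1 shift [0.0, 0.0, 0.019] turn [-0.0003, 0.0002, 0.0001] |rot| 0.1
```

View pics/s15c.png

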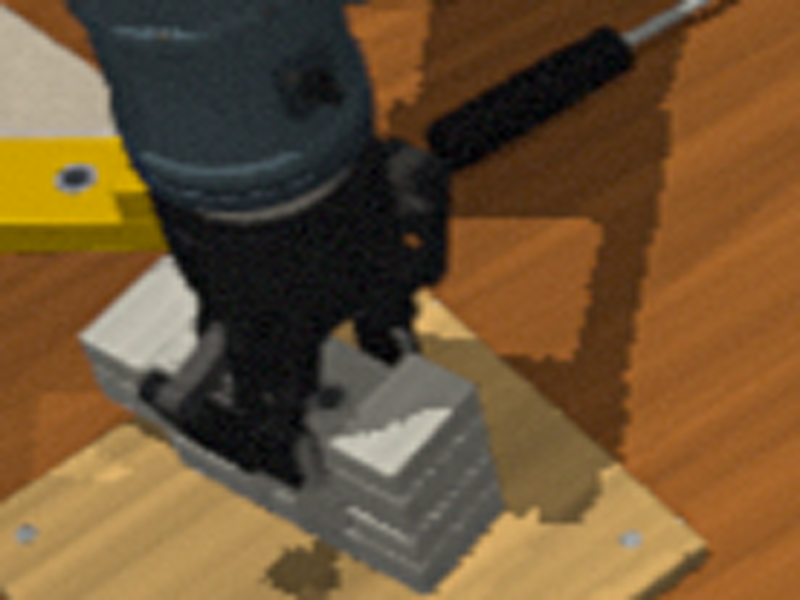

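Lip ends line up. Touch down.

Request:
step_arm:
  moves:
    - [[0,0,0.005],[0,0,0]]
    - [[0,0,0.01],[0,0,0]]
    - [[0,0,0.014],[0,0,0]]
    - [[0,0,0.017],[0,0,0]]
    - [[0,0,0.019],[0,0,0]]

```text
clock: 32.85
tool_pos: [0.5079, -0.3028, 0.0639]
ee_rot: [-179.9, 0.1, 18.7]
wrist_force: [-2.4, 1.8, 2.5]
width: 0.0466
```

```bash
python3 - <<'E'
from h import *
show()
E
```

```text
t 32.85 p [ 0.5079 -0.3028  0.0639] rpy [-1.799e+02  7.000e-02  1.874e+01] j [-42.3  23.9  96.1  -0.   60.1  29. ] F [-2.4  1.8  2.5] T [ 0.19  0.31 -0.02] w 46.6
```

Request:
step_arm:
  moves:
    - [[0,0,0],[0,0,0]]
    - [[0,0,0],[0,0,0]]
    - [[0,0,0],[0,0,0]]
    - [[0,0,0],[0,0,0]]
    - [[0,0,0],[0,0,0]]
  gripper: 80

```text
clock: 33.48
tool_pos: [0.5079, -0.3028, 0.0639]
ee_rot: [-179.9, 0.1, 18.7]
wrist_force: [0.0, 0.1, -0.4]
width: 0.0799
```

Request:
step_arm:
  moves:
    - [[0,0,-0.05],[0,0,0]]
    - [[0,0,-0.18],[0,0,0]]
    - [[0,0,-0.35],[0,0,0]]
    - [[0,0,-0.52],[0,0,0]]
    - [[0,0,-0.68],[0,0,0]]
  gripper: 85

```text
clock: 34.1
tool_pos: [0.5083, -0.3031, 0.202]
ee_rot: [-180.0, 0.0, 18.7]
wrist_force: [0.4, -0.7, -0.7]
width: 0.0851
```

```bash
python3 - <<'E'
from h import *
show()
plan((.42,-.1,.25),tool(60,0))
E
```

```text
t 34.1 p [ 0.5083 -0.3031  0.202 ] rpy [-1.7997e+02  3.0000e-02  1.8740e+01] j [-42.3  14.   91.2  -0.   74.8  29. ] F [ 0.4 -0.7 -0.7] T [-0.01  0.   -0.04] w 85.1
f 1 shift [-0.092, -1.104, -0.239] turn [-0.0001, 0.0, -0.1146] |rot| 41.3
```

Request:
step_arm:
  moves:
    - [[0,-0.15,-0.05],[0,0,-0.02]]
    - [[-0.02,-0.35,-0.1],[0,0,-0.04]]
    - [[-0.04,-0.55,-0.15],[0,0,-0.06]]
    - [[-0.06,-0.78,-0.2],[0,0,-0.09]]
    - [[-0.08,-1,-0.24],[0,0,-0.114]]

```text
clock: 34.72
tool_pos: [0.4283, -0.1177, 0.2513]
ee_rot: [180.0, -0.0, 60.1]
wrist_force: [1.1, -0.4, 1.0]
width: 0.0851
```

Request:
step_arm:
  moves:
    - [[0.1,-0.1,0],[0,0,0]]
    - [[0.2,-0.2,0],[0,0,0]]
    - [[0.3,-0.3,0],[0,0,0]]
    - [[0.4,-0.35,0],[0,0,0]]
    - [[0.4,-0.35,0],[0,0,0]]

```text
clock: 35.35
tool_pos: [0.4076, -0.0125, 0.252]
ee_rot: [179.9, -0.0, 60.2]
wrist_force: [-0.3, -0.4, -0.4]
width: 0.0849
```

```bash
python3 - <<'E'
from h import *
show()
grab("16")
np.set_printoptions(precision=1,suppress=True)
c=(.4963,-.3086)
print("second lip"); print(lat("16",c,18.85,.079,(-.09,-.066)).T)
print("third plate"); print(lat("16",c,18.85,.081,(-.056,.022)).T)
print("third lip"); print(lat("16",c,18.85,.101,(.034,.058)).T)
S=fitbr("16",(.497,-.308),18.85,.059,liponly=True); print("third",S)
d=S[0]-np.array(c); a=np.radians(18.85); print("rel",1000*d@[np.cos(a),np.sin(a)],1000*d@[-np.sin(a),np.cos(a)])
overlay("16",[(S[0],S[1],.059)],[("top",(395,232,86,64)),("scene",(160,235,86,64))],"ov16")
E
```

```text
t 35.35 p [ 0.4076 -0.0125  0.252 ] rpy [ 1.7988e+02 -3.0000e-02  6.0210e+01] j [-18.5 -13.7 113.1   0.   80.5  11.2] F [-0.3 -0.4 -0.4] T [ 0.01  0.03 -0.06] w 84.9
second lip
[[-88.  -84.  -80.  -76.  -72.  -68. ]
 [-22.9 -22.9 -22.8 -23.4 -22.8 -23.6]
 [ 24.5  24.9  24.4  24.6  24.5  23.8]]
third plate
[[-54.  -50.  -46.  -42.  -38.  -34.  -30.  -26.  -22.  -18.  -14.  -10.
   -6.   -2.    2.    6.   10.   14.   18.   22. ]
 [-23.3 -23.8 -23.5 -23.5 -23.  -24.  -23.2 -23.4 -23.5 -23.7 -23.2 -23.1
  -23.4 -23.5 -23.1 -23.8 -23.4 -23.4 -23.5 -24. ]
 [ 24.1  23.8  23.9  24.6  24.1  23.9  24.   24.4  23.6  24.3  24.   23.7
   23.8  24.6  23.8  24.1  24.   24.4  23.7  24.4]]
third lip
[[ 36.   40.   44.   48.   52.   56. ]
 [-23.2 -23.7 -23.1 -23.2 -23.2 -23.7]
 [ 24.1  24.4  24.   24.6  23.8  24.3]]
third (array([ 0.5, -0.3]), np.float64(18.901723058533968), np.float64(0.048348954004314236), np.float64(0.08618958679143668), np.float64(0.05868314478585212))
rel 0.5502484246510387 0.27562410279698013
```

View pics/ov16.png

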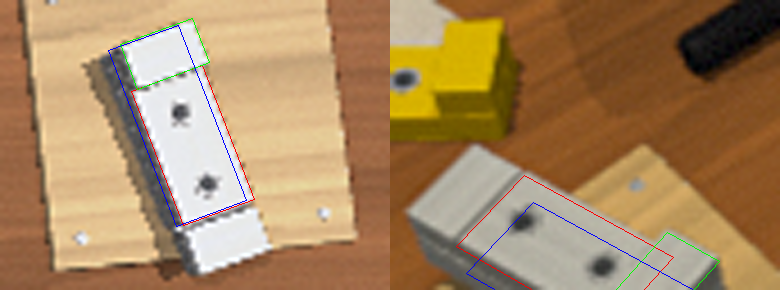

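View pics/scene_16.png

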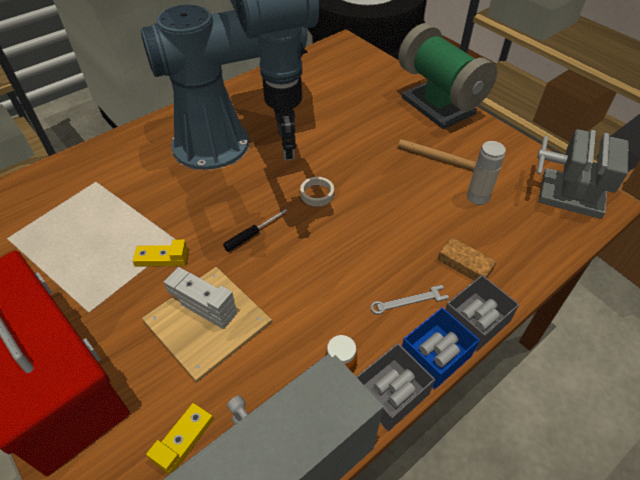

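```bash
python3 - <<'E'
from h import *
print(workorder.sign_off())
E
```

```text
the job is handed in; nothing more can be done
None
```

The pile is finished and handed in at about 35 s of the 72 s. I turned the standing bracket over in the grip, laid it on its back on the bench and let go. I then put the lying bracket on the bottom one, and the laid-down one on top.

- **One correction:** after the first placing, the second bracket sat about 1.8 mm off to the side, because arm and camera disagreed slightly. I lifted it about 5 mm and set it down again.
- **Gaps and sides:** in the top camera the gaps are about 4 mm (second to bottom) and 5 mm (top to second). The sides of the second and top brackets read within about 0.8 mm of the bottom one.
- **Angles and lips:** the top bracket lines up with the bottom within about 0.1°. The second reads about 0.5° off. The lips alternate and all face up.
- **Bottom bracket and bystanders:** the bottom bracket had not moved when I last measured it, before the third was placed; the pile covered it after that. The other things on the bench look untouched in the last picture. I checked those by eye only.
- **Forces and clearance:** the largest wrist force I read was about 8 N. The gripper was clear of everything at hand-in.
- **Disagreement:** the scene camera sits about 1–2 mm off the top camera, within the stated calibration.

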